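# Clamp the biscuit crock shut

## Task

The blue biscuit crock on the hall table has been left open. Swing its lid down gently and clamp it airtight with the wire clasp at the front: bail over the lid and behind the lip of its catch, then the lever pushed all the way down past centre until it lies against the crock. Go easy on the stoneware, and leave everything else on the table standing where it is.

Things in the scene. Friction and masses are not known exactly. Their poses are not given: they have to be found in the camera images.
- crock: Open clip-top crock, round, blue stoneware, 104 mm across, rim 130 mm up, 6 mm wall, dog biscuits up to about 100 mm. Heavy: it stands fast when pushed. Origin: on its axis at table height; z up. Its front, with the clasp, faces its own -x; the lid's hinge is on its +x side. Lid, lever and bail swing in its x-z plane (y = 0 is their plane of symmetry).
- lid (a joint): Lid angle (rad). 0: rests on its rubber gasket, not clamped, the face then rising 0.022 rad towards the front; slightly less (about -0.005) once clamped; grows as it opens, 1.55 upright, stop at 1.83. Stiff hinge: the lid (0.22 kg) stays wherever it is left (0.17 N m of friction).
- lid_hinge (a point): Point on the lid's hinge axis (parallel to the crock's y), at the back of the rim: 56 mm behind the crock's axis, 134 mm above the table.
- lid_top (a point): Point on the lid's flat outer face, on its centre line, 85 mm from the hinge axis. The lid is a blue disc, 100 mm across, its outer face 8 mm off the hinge axis (142 mm above the table there, 144 mm at the front when shut). The disc ends 106 mm from the hinge axis; a steel catch plate reaches to 124 mm. Own x runs along the lid towards the hinge, z is normal to it, outwards.
- lid_catch (a point): Seat of the bail's bar on the catch plate (steel tongue 32 mm wide, flush with the lid's top): the bar's centre when clamped, 117.5 mm from the hinge axis, 2.5 mm over the plate. Before it, on its -x side, stands the plate's lip, 4 mm thick, 5 mm high, top about 149 mm above the table with the lid shut. The bar must come on the +x side. Own axes as lid_top.
- lever (a joint): Lever angle (rad). 0: clamped, hanging down at the crock's front; grows as it swings out and up: 1.46 level, pointing away from the crock; stop at 2.3. Stays where left (0.035 N m). With the bail behind the lip it must be pushed past a dead centre at about 0.38; till then the gasket resists with up to 0.4 N m (6 N at the grip), after it the lever is pulled home.
- lever_pivot (a point): Point on the lever's pivot axis (parallel to the crock's y): 66 mm in front of the crock's axis, 106 mm above the table.
- lever_grip (a point): Middle of the lever's grip: an orange sleeve 9 mm thick, 56 mm long, parallel to the crock's y, 70 mm from the lever's pivot. The lever is a U of 5 mm steel wire, 60 mm wide, in the crock's plane of symmetry.
- bail (a joint): Angle of the wire bail against the lever (rad), about 0 clamped. The lever's angle minus this is the bail's lean from upright: positive leans over the crock, negative away from it. Floppy: 0.005 N m of friction holds it up to about 0.5 rad from upright, beyond that it falls over (stop at 2.35).
- bail_pivot (a point): Point on the bail's axis (parallel to the crock's y), carried on the lever 20 mm from the lever's pivot.
- bail_bar (a point): Middle of the bail's cross bar: 5 mm wire, 48 mm long, parallel to the crock's y, 58 mm from the bail's pivot. Leaning over the mouth it is in the lid's way. With the lever at 1.6 or more the bar passes over the lip and can lie on the shut lid (bar's centre 147 mm above the table, 10 to 25 mm behind the seat); bringing the lever down then draws it up behind the lip.
- twin: Bystander: the same crock in white, clamped shut, 150 mm tall, front to its own -x; 1.9 kg, loose. Origin: middle of its underside, as for all the bystanders.
- sprayer: Bystander: green trigger spray bottle, red head, 72 mm across, 233 mm tall; its nozzle reaches 61 mm along its own -x.
- aerosol: Bystander: white and blue spray can, 52 mm across, 190 mm tall.
- polish_tin: Bystander: flat black shoe polish tin, 85 mm across, 23 mm tall.
- shoe_brush: Bystander: wooden shoe brush, 165 mm long (own x) by 50 by 45 mm tall, bristles down.
- mug: Bystander: white mug, 82 mm across, 95 mm tall, handle on its own +y.
- torch: Bystander: black and yellow hand torch, lying along its own x, 150 mm long, 43 mm tall.
Not all that is in view belongs to the job. Leave any pink or yellow look-alike of the crock alone.

How it is judged:
By the outcome, as a careful person would: the job done as asked, in the order asked, and still so for the second after the job is handed in, with the robot touching nothing.
It also fails if it takes over 64 s, if anything falls off the work surface, if the arm or the gripper's body presses on something with over 40 N, if the wrist force passes 120 N, or if a joint passes its speed limit or range.

## Robot

A 6-joint arm with a two-finger parallel gripper is mounted at the origin on the work surface. World frame = base frame: x ahead of the robot, y to its left, z up, the work surface at z = 0. Lengths are in mm, angles in degrees, forces in N, time in s.
With the tool pointing down it reaches from about 350 to 850 mm from the base axis. Payload 8.1 kg.
Tool frame: the origin (TCP) lies between the finger pads; the fingertips stand 22 mm ahead of it and the grasp point (between the pads) lies 3 mm ahead of it; z points along the fingers, y is the line along which they close (so a half turn about z gives the same grasp; the last joint's range is limited). The gripper opens to 85 mm and grips with 20 to 120 N. Pads are 22 mm wide; open, the fingers measure 114 mm over their backs; the gripper's body (76 mm by 85 mm) begins 54 mm behind the grasp point. The pads swing forward as they close: fully open they stand 13 mm farther back than shut.
Start: joints at [-76.455, 7.471, 85.268, -0, 87.261, -4.893], TCP at [189.785, -569.198, 221.492] pointing down, gripper open.
Joint ranges: [-169.43, 169.43], [-51.17, 129.36], [1.28, 143.12], [-76.62, 256.62], [0, 156.53], [-152.29, 152.29]. Speed limits (degrees/s): [136.94, 136.94, 159.86, 180, 180, 180].

## Interface

Orientations are given as [roll, pitch, yaw] about the fixed x, y, z axes, in that order (R = Rz(yaw) Ry(pitch) Rx(roll)).
In Python, from bench import r, vision gives the robot as it stands.
- The arm moves only by the tool step_arm, never from a script. Its argument "targets" is a list that holds one entry, the list of rows, each a list of 6 numbers: the shift along the world's x, y, z in mm, then the turn, a rotation vector about the world's x, y, z in rad. In form: [[[x, y, z, rx, ry, rz], ...]]. A call has 1 to 12 rows; each row is the pose to reach, as a shift and turn from the pose commanded when the call began; what a row does not reach only later rows make up. A row lasts 1/12 s, in which the tool goes at most 41.7 mm and 7.16 degrees, less where a joint would pass 70% of its speed; a pose out of reach is approached as far as the arm can. A call with a gripper value outside its range is refused whole. "fingers" is the gripper's target within -1 to 1 (shut at 1, half-way at 0, fully open at -1), set as the call begins (left out, the last holds). The fingers move at their own pace and stop on an object; "newtons" is the grip in N (left out, the last holds). Time passes only in rows, so rows that repeat a pose let the fingers close. It gives the time, the measured TCP pose, the force, the opening and the grip force at its end, in the units of the state.
- r.sense(): the state, without advancing time (a new reading comes with each control period).
- vision.snapshot(name): name is "scene" or "top" or "wrist"; returns a dict with "img" (384x512x3 uint8, blue, green, red), "mtx" (3x3 intrinsics, pixels), "D" ([k1, k2, p1, p2, k3] as OpenCV has them; the pictures are not rectified), "eye" and "attitude" of the camera in the world. Camera axes: x right, y up, looking along -z (the intrinsics and any distortion apply to the point x, -y, -z); pixel columns grow to the right and rows downward; lengths in mm; the calibration is good to about 2 mm. A picture is of the moment at which its call begins. There is no depth.
- r.hand_in(): hands the job in; it is judged then, once.
The state is a dict: "time": time; "joint_pos": joint angles; "qd": joint speeds; "joint_efforts": joint torques, N m; "tool_pos": TCP position; "tcp_rot": TCP orientation; "ft_force": force on the tool from outside, world axes, zero at the start; "wrist_torque": the same for the moment, N m; "finger_gap": finger opening in mm; "grip_force": force on a finger pad.
Only numpy, scipy, OpenCV 4.12 (cv2) and the standard library are available. Lean on these libraries where they do the work, as an engineer would, in place of code of your own. Each camera call takes 0.05 s, during which the arm holds its last target. There are 200 camera calls.

## Working session

There is one attempt and no reset: what is moved stays moved. The work goes in short steps, Python scripts to look and compute and a tool call to move; the robot and the scene stay as the last step left them, time stands still between calls to the robot, and variables do not carry over. Pictures are saved under pics/ and viewed, at most 10 in all, crops included, and the job is handed in when it is done.

Besides the shell and the picture viewer there is one more tool, called after "Call:" as name(argument=value, ...) on one line, values as JSON. step_arm: Moves the arm, as the interface text tells. Its arguments: {"type":"object","properties":{"targets":{"type":"array"},"fingers":{"type":"number"},"newtons":{"type":"number"}},"required":["targets"]}

```bash
mkdir -p pics; ls
cat > h.py <<'E'
import numpy as np, cv2
from scipy.spatial.transform import Rotation as R
from bench import r, vision
def att(s):
    a=np.array(s["attitude"],float)
    return a if a.shape==(3,3) else (R.from_euler('xyz',a,degrees=True).as_matrix() if a.size==3 else R.from_quat(a).as_matrix())
def ray(s,uv):
    p=cv2.undistortPoints(np.array([[uv]],float),np.array(s["mtx"]),np.array(s["D"]))[0,0]
    d=att(s)@np.array([p[0],-p[1],-1.]); return np.array(s["eye"],float),d/np.linalg.norm(d)
def onz(s,uv,z):
    e,d=ray(s,uv); return e+d*(z-e[2])/d[2]
def proj(s,P):
    q=att(s).T@(np.array(P,float)-np.array(s["eye"])); q=q*[1,-1,-1]
    return cv2.projectPoints(q.reshape(1,1,3),np.zeros(3),np.zeros(3),np.array(s["mtx"]),np.array(s["D"]))[0].ravel()
def tri(a,b):
    A=np.zeros((3,3));v=np.zeros(3)
    for e,d in (a,b):
        M=np.eye(3)-np.outer(d,d);A+=M;v+=M@e
    return np.linalg.solve(A,v)
E
python3 - <<'E'
from h import *
import pickle
S={}
for n in("scene","top"):
    s=vision.snapshot(n);S[n]=s;print(n,s["eye"],s["attitude"],s["mtx"],s["D"])
    cv2.imwrite(f"pics/{n}0.png",cv2.resize(s["img"],(800,600),interpolation=cv2.INTER_CUBIC))
pickle.dump(S,open("s0.pkl","wb"))
print(r.sense())
E
```

```text
pics
scene [938.65463277 579.49168245 948.4021004 ] [ 40.97779554  -0.81713919 142.29590412] [[399.92804817   0.         260.48556515]
 [  0.         399.92804817 186.20869548]
 [  0.           0.           1.        ]] [0.04759226 0.         0.         0.         0.        ]
top [ 417.40799385   11.91026945 1155.5843344 ] [  4.13476284   0.11691263 -90.11072556] [[372.34741887   0.         259.59594329]
 [  0.         372.34741887 190.86275571]
 [  0.           0.           1.        ]] [-0.11188287  0.          0.          0.          0.        ]
{'time': 0.1, 'joint_pos': array([-7.64542617e+01,  7.51262929e+00,  8.53239307e+01, -1.22921007e-03,
        8.72623533e+01, -4.89336602e+00]), 'qd': array([ 0.04563018, -0.09695636, -0.09829254, -0.00954517, -0.03560191,
       -0.09324772]), 'joint_efforts': array([ 9.42429324e-04, -5.70955038e+01, -5.01942444e+01, -1.75450873e-04,
        8.18614120e-03, -3.57077973e-06]), 'tool_pos': array([ 189.6649141 , -568.67995419,  220.52154712]), 'tcp_rot': array([-1.79901343e+02, -7.21422289e-03,  1.84391578e+01]), 'ft_force': array([0.23767216, 0.29069323, 0.23172408]), 'wrist_torque': array([-0.06476444,  0.00156251,  0.04382624]), 'grip_force': 0.0, 'finger_gap': 85.76591398048245}
```

View pics/scene0.png

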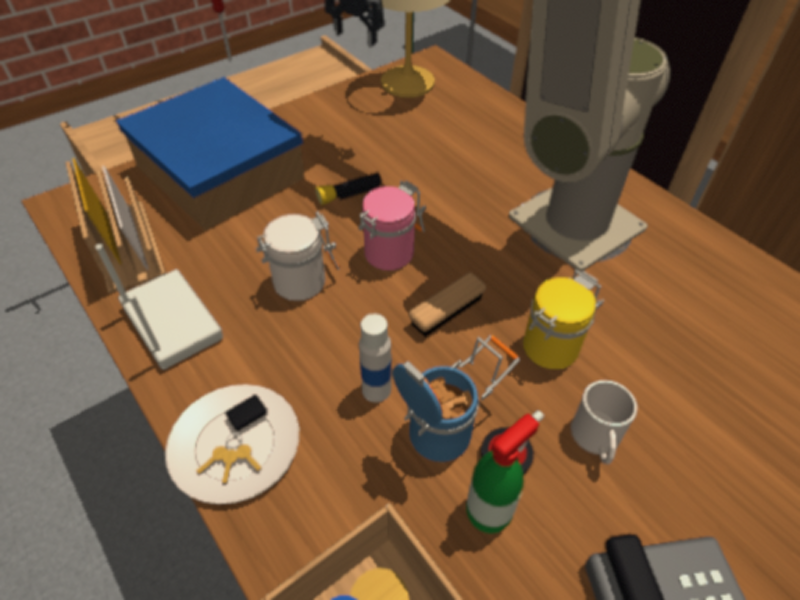

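View pics/top0.png

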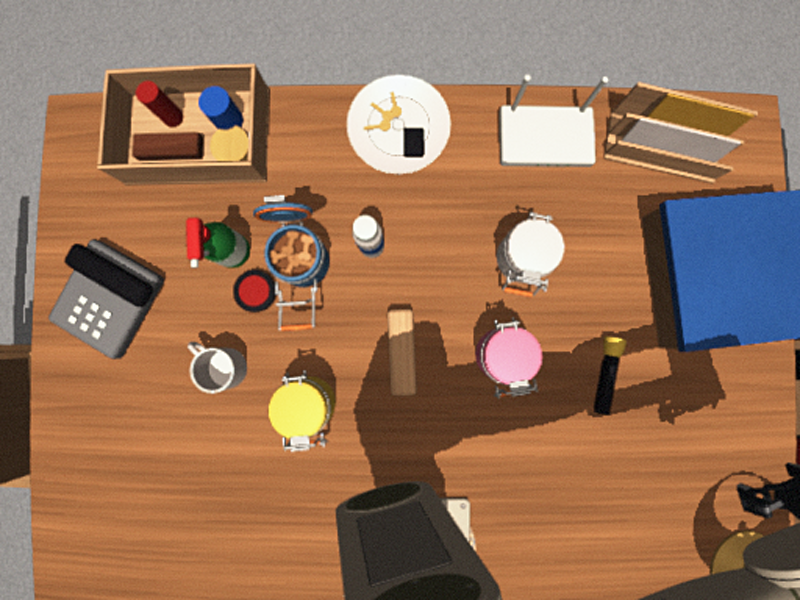

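Candidates for the crock are blue at scene (442,410)/top (295,253), white twin at scene (295,255), pink at (388,228) and yellow at (560,322). The blue one, open with biscuits showing and its lid upright, is the one meant. I'll enlarge it to confirm and measure it.

Run:
```python
from h import *
import pickle
S=pickle.load(open("s0.pkl","rb"))
c1=S["scene"]["img"][205:305,240:345]; c2=S["top"]["img"][118:218,150:255]
im=np.hstack([cv2.resize(c,None,fx=3.8,fy=3.8,interpolation=cv2.INTER_CUBIC) for c in(c1,c2)])
cv2.imwrite("pics/crop1.png",im); print(im.shape)
for n in S:
    h=cv2.cvtColor(S[n]["img"],cv2.COLOR_BGR2HSV)
    o=cv2.inRange(h,(5,170,150),(14,255,255))
    k,l,st,ce=cv2.connectedComponentsWithStats(o)
    print(n,[(st[i].tolist(),ce[i].round(1).tolist()) for i in range(1,k) if st[i][4]>12])
s=S["top"]
print([ (z,onz(s,(295/1.5625,253/1.5625),z).round()) for z in (0,130)])
```

```text
(380, 798, 3)
scene [([314, 214, 17, 16, 83], [321.7, 220.9]), ([276, 246, 7, 11, 14], [278.7, 250.4])]
top [([164, 133, 31, 4, 38], [178.9, 133.8]), ([323, 184, 18, 6, 59], [331.7, 186.6]), ([180, 207, 19, 5, 72], [189.0, 209.1])]
[(0, array([593., 237.,   0.])), (130, array([573., 211., 130.]))]
```

View pics/crop1.png

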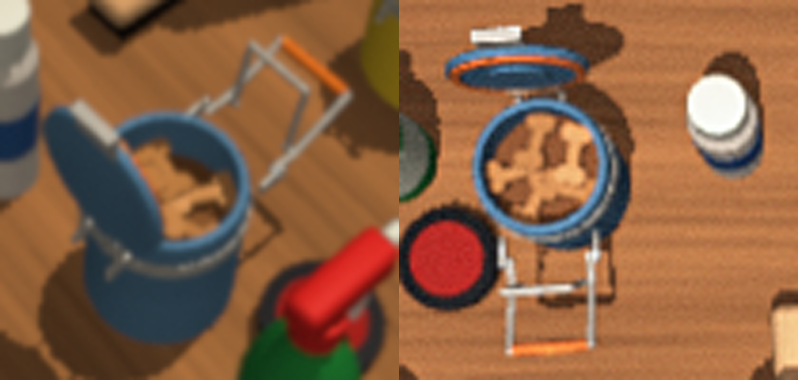

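The crop confirms it: open blue crock with biscuits, lid upright behind it (top crop 517,68). The lever sticks out to the front with its grip at top crop (549,349), and the bail bar is at (541,290), standing up. I'll triangulate these.

Run:
```python
from h import *
import pickle
S=pickle.load(open("s0.pkl","rb"))
T,C=S["top"],S["scene"]
ct=lambda u,v:((u-399)/3.8+150-.4,v/3.8+118-.4)
cs=lambda u,v:(u/3.8+240-.4,v/3.8+205-.4)
rim=np.array([onz(T,ct(*p),130) for p in[(473,170),(609,166),(541,100),(541,235)]])
print("rim",rim.round(1),rim.mean(0).round(1))
c=(rim[0]+rim[1])/2;c[0]=(rim[2]+rim[3])[0]/2
# scene rim
print("grip",tri(ray(T,(189.0,209.1)),ray(C,(321.7,220.9))).round(1))
gl=tri(ray(T,ct(507,353)),ray(C,cs(350,97)));gr=tri(ray(T,ct(593,345)),ray(C,cs(285,40)));print("grip ends",gl,gr)
bl=tri(ray(T,ct(503,293)),ray(C,cs(305,94)));br=tri(ray(T,ct(590,287)),ray(C,cs(251,44)));print("bar",bl,br)
print("lidplate",tri(ray(T,ct(474,38)),ray(C,cs(112,143))),tri(ray(T,ct(521,34)),ray(C,cs(80,103))))
def cen(n,uv,z): print(n,onz(T,uv,z).round(0))
k=1.5625
cen("tin",(255/k,290/k),23);cen("spray red nozzle",(195/k,240/k),215);cen("aero",(367/k,228/k),190);cen("mug",(218/k,366/k),95);cen("yellow",(298/k,408/k),145)
cen("brush",(401/k,312/k),45)
print("spray base", onz(C,(490/k,510/k),20).round())
```

```text
rim [[572.1 267.1 130. ]
 [574.5 166.2 130. ]
 [624.  217.4 130. ]
 [523.8 215.8 130. ]] [573.6 216.6 130. ]
grip [441.6 209.  129.7]
grip ends [437.6002478  241.42422237 122.93719197] [441.73664856 179.67330994 122.95094752]
bar [479.64239036 236.99659665 157.68056482] [480.38947878 179.86166592 150.25813262]
lidplate [640.61210088 238.21421227 252.62071192] [640.94460564 207.60298721 255.56343689]
tin [516. 311.  23.]
spray red nozzle [583. 363. 215.]
aero [606.  78. 190.]
mug [370. 359.  95.]
yellow [300. 201. 145.]
brush [471.  23.  45.]
spray base [602. 370.  20.]
```

```bash
cat >> h.py <<'E'
C0=np.array([573.6,216.6,0]);YAW=3.4
Rc=lambda:R.from_euler('z',YAW,degrees=True).as_matrix()
def plan(xc,z,a=0,lead=True,yc=0,st=None):
    """shift+turn to put tip (leading lower edge if lead) at crock-frame xc,z with forward tilt a deg"""
    st=st or r.sense()
    o=R.from_euler('xyz',[180,-a,YAW],degrees=True)
    t=np.array([np.sin(np.radians(a)),0,-np.cos(np.radians(a))]); n=np.array([-t[2],0,t[0]])
    p=np.array([xc,yc,z])-22*t-(11*n if lead else 0)
    w=C0+Rc()@p
    rv=(o*R.from_euler('xyz',st["tcp_rot"],degrees=True).inv()).as_rotvec()
    return np.r_[(w-st["tool_pos"]).round(1),rv.round(3)]
def tipc(st=None):
    st=st or r.sense(); m=R.from_euler('xyz',st["tcp_rot"],degrees=True).as_matrix()
    return (Rc().T@(st["tool_pos"]+22*m[:,2]-C0)).round(1)
E
python3 - <<'E'
from h import *
print(plan(130,310,0,False),plan(130,215,0,False))
E
```

```text
[ 5.137e+02  7.930e+02  1.115e+02 -2.000e-03 -0.000e+00 -2.620e-01] [ 5.137e+02  7.930e+02  1.650e+01 -2.000e-03 -0.000e+00 -2.620e-01]
```

Call:
step_arm(targets=[[[0,0,40,0,0,0],[20,30,75,0,0,0],[40,60,100,0,0,-0.05],[60,95,112,0,0,-0.1],[80,130,112,0,0,-0.15],[100,165,112,0,0,-0.2],[120,200,112,0,0,-0.26],[140,235,112,0,0,-0.26],[160,270,112,0,0,-0.26],[180,305,112,0,0,-0.26],[200,340,112,0,0,-0.26],[225,375,112,0,0,-0.26]]], fingers=1, newtons=20)

```text
time: 1.1
tool_pos: [413.9, -193.6, 333.5]
tcp_rot: [180.0, 0.0, 3.5]
ft_force: [-0.3, 0.1, -0.1]
finger_gap: -0.0
grip_force: 0.0
```

Call:
step_arm(targets=[[[25,35,0,0,0,0],[50,70,0,0,0,0],[75,105,0,0,0,0],[100,140,0,0,0,0],[125,175,0,0,0,0],[150,210,0,0,0,0],[175,245,0,0,0,0],[200,280,0,0,0,0],[225,315,0,0,0,0],[250,350,0,0,0,0],[270,385,0,0,0,0],[289,418,0,0,0,0]]])

```text
time: 2.1
tool_pos: [699.1, 216.7, 332.4]
tcp_rot: [180.0, 0.1, 3.5]
ft_force: [1.2, -0.4, 0.5]
finger_gap: -0.1
grip_force: 0.0
```

Run:
```python
from h import *
s=vision.snapshot("wrist");print(s["eye"],s["attitude"])
cv2.imwrite("pics/w1.png",s["img"])
c=vision.snapshot("scene");cv2.imwrite("pics/s1.png",c["img"])
cv2.imwrite("pics/v1.png",np.hstack([cv2.resize(s["img"],(400,300)),cv2.resize(c["img"],(400,300))]))
st=r.sense();print(st["time"],tipc(st),st["tcp_rot"],st["joint_pos"].round(1),st["ft_force"].round(1),st["finger_gap"]);print(plan(130,215,0,False))
```

```text
[770.56808127 222.22224897 484.94798868] [-1.65751319e+01 -7.40893470e-02 -8.64485479e+01]
2.2 [125.2  -3.3 304.1] [-179.97980351    0.4841388     3.84372929] [1.350e+01 2.930e+01 4.800e+01 1.000e-01 1.031e+02 9.970e+01] [ 0.6 -1.  -2. ] 0.09786735102495349
[ 4.40e+00  3.50e+00 -8.91e+01  0.00e+00 -8.00e-03 -8.00e-03]
```

View pics/v1.png

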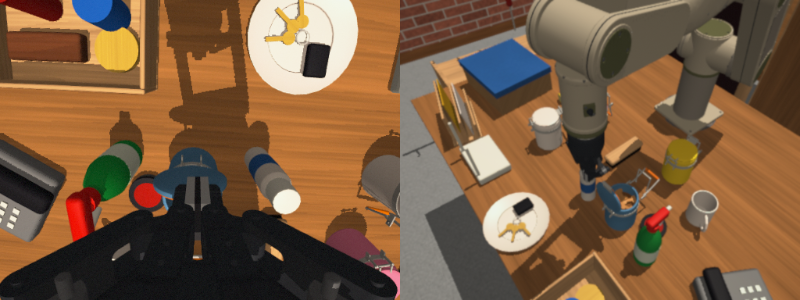

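The hand is behind the open lid (wrist view: lid at (200,170) in front of the fingers; scene view: fingers at about (590,165), above and behind the lid). I'll descend there and start pushing the lid.

Call:
step_arm(targets=[[[2,2,-25,0,0,-0.004],[4,4,-55,0,0,-0.008],[4,4,-80,0,-0.006,-0.008],[4,4,-89,0,-0.006,-0.008],[4,4,-89,0,-0.006,-0.008],[4,4,-89,0,-0.006,-0.008]]])

```text
time: 2.7
tool_pos: [702.2, 218.5, 245.0]
tcp_rot: [180.0, -0.3, 3.1]
ft_force: [-1.3, -0.0, 0.6]
finger_gap: 0.1
grip_force: 0.0
```

Run:
```python
from h import *
st=r.sense();print(st["time"],tipc(st),st["tcp_rot"].round(2),st["ft_force"].round(1))
# lid push path: contact point on face at s from hinge, finger leading face center; lid angle t
# finger (vertical) lower -x edge radius: point on face P(t)=H+s*d+8*n ; corner placed there
ref=plan(0,0,0,False,st=st)
for t in np.arange(1.6,-0.01,-0.1):
    s=82
    th=t+0.0; d=np.array([-np.cos(th),np.sin(th)]);n=np.array([np.sin(th),np.cos(th)])
    c=np.array([56,134])+s*d+8*n
    tip=(c[0]+11, c[1]) if t>0.05 else c  # lower -x edge at c
    print(round(t,2),plan(tip[0],tip[1],0,False,st=st)[:3])
```

```text
2.7 [128.6  -5.7 223. ] [179.97  -0.3    3.06] [-1.3 -0.   0.6]
1.6 [-51.3   2.6  -7.2]
1.5 [-59.5   2.2  -6.6]
1.4 [-67.7   1.7  -6.8]
1.3 [-75.9   1.2  -7.8]
1.2 [-83.9   0.7  -9.6]
1.1 [-91.7   0.2 -12.3]
1.0 [-99.2  -0.2 -15.6]
0.9 [-106.3   -0.6  -19.8]
0.8 [-113.    -1.   -24.6]
0.7 [-119.2   -1.4  -30. ]
0.6 [-124.8   -1.7  -36.1]
0.5 [-129.7   -2.   -42.6]
0.4 [-134.    -2.3  -49.7]
0.3 [-137.5   -2.5  -57.1]
0.2 [-140.3   -2.6  -64.8]
0.1 [-142.4   -2.8  -72.8]
-0.0 [-154.5   -3.5  -81. ]
```

Call:
step_arm(targets=[[[-10,2,0,0,0.004,0.005],[-20,4,0,0,0.004,0.005],[-30,4,0,0,0.004,0.005],[-36,4,0,0,0.004,0.005],[-40,4,0,0,0.004,0.005],[-40,4,0,0,0.004,0.005],[-40,4,0,0,0.004,0.005]]])

```text
time: 3.28
tool_pos: [662.9, 222.9, 245.8]
tcp_rot: [-180.0, -0.2, 3.4]
ft_force: [0.3, -1.1, 0.3]
finger_gap: 0.0
grip_force: 0.0
```

```bash
cat > lid.py <<'E'
from h import *
st=r.sense();print(st["time"],tipc(st),st["tcp_rot"].round(2),st["ft_force"].round(1),st["qd"].round(1))
for t in np.arange(1.6,-0.01,-0.1):
    d=np.array([-np.cos(t),np.sin(t)]);n=np.array([np.sin(t),np.cos(t)])
    c=np.array([56,134])+82*d+8*n
    print(round(t,2),plan(c[0]+11,c[1],0,False,st=st))
E
python3 lid.py
```

```text
3.2833 [ 89.6   1.  223.8] [-179.99   -0.22    3.36] [ 0.3 -1.1  0.3] [-0.1  1.   0.   0.  -0.2 -0.1]
1.6 [-1.21e+01 -1.80e+00 -8.00e+00 -0.00e+00  4.00e-03  1.00e-03]
1.5 [-2.03e+01 -2.20e+00 -7.40e+00 -0.00e+00  4.00e-03  1.00e-03]
1.4 [-2.85e+01 -2.70e+00 -7.60e+00 -0.00e+00  4.00e-03  1.00e-03]
1.3 [-3.67e+01 -3.20e+00 -8.60e+00 -0.00e+00  4.00e-03  1.00e-03]
1.2 [-4.47e+01 -3.70e+00 -1.04e+01 -0.00e+00  4.00e-03  1.00e-03]
1.1 [-5.25e+01 -4.20e+00 -1.31e+01 -0.00e+00  4.00e-03  1.00e-03]
1.0 [-6.00e+01 -4.60e+00 -1.65e+01 -0.00e+00  4.00e-03  1.00e-03]
0.9 [-6.71e+01 -5.00e+00 -2.06e+01 -0.00e+00  4.00e-03  1.00e-03]
0.8 [-7.38e+01 -5.40e+00 -2.54e+01 -0.00e+00  4.00e-03  1.00e-03]
0.7 [-7.99e+01 -5.80e+00 -3.08e+01 -0.00e+00  4.00e-03  1.00e-03]
0.6 [-8.55e+01 -6.10e+00 -3.69e+01 -0.00e+00  4.00e-03  1.00e-03]
0.5 [-9.05e+01 -6.40e+00 -4.34e+01 -0.00e+00  4.00e-03  1.00e-03]
0.4 [-9.47e+01 -6.70e+00 -5.05e+01 -0.00e+00  4.00e-03  1.00e-03]
0.3 [-9.83e+01 -6.90e+00 -5.79e+01 -0.00e+00  4.00e-03  1.00e-03]
0.2 [-1.011e+02 -7.000e+00 -6.560e+01 -0.000e+00  4.000e-03  1.000e-03]
0.1 [-1.031e+02 -7.200e+00 -7.360e+01 -0.000e+00  4.000e-03  1.000e-03]
-0.0 [-1.043e+02 -7.200e+00 -8.180e+01 -0.000e+00  4.000e-03  1.000e-03]
```

Call:
step_arm(targets=[[[-6,-1,-4,0,0.004,0],[-12,-2,-8,0,0.004,0],[-18,-2,-8,0,0.004,0],[-24,-2.5,-8,0,0.004,0],[-30,-3,-8,0,0.004,0],[-36,-3,-9,0,0.004,0],[-42,-3.5,-10,0,0.004,0],[-48,-4,-12,0,0.004,0],[-54,-4,-14,0,0.004,0],[-60,-4.5,-17,0,0.004,0],[-60,-4.5,-17,0,0.004,0],[-60,-4.5,-17,0,0.004,0]]])

```text
time: 4.28
tool_pos: [601.7, 218.5, 227.1]
tcp_rot: [-180.0, 0.2, 3.4]
ft_force: [0.7, -0.9, 0.3]
finger_gap: -0.0
grip_force: 0.0
```

```bash
python3 lid.py | sed -n '1p;8,$p'
python3 - <<'E'
from h import *
c=vision.snapshot("scene");cv2.imwrite("pics/v2.png",cv2.resize(c["img"][150:320,220:400],None,fx=3.4,fy=3.4,interpolation=cv2.INTER_CUBIC))
E
```

```text
4.2833 [ 28.1   0.3 205.1] [-1.80e+02  1.70e-01  3.39e+00] [ 0.7 -0.9  0.3] [-0.2  0.6 -1.1 -0.1 -0.   0. ]
1.0 [ 1.2   -0.2    2.2    0.    -0.003  0.   ]
0.9 [-5.9e+00 -6.0e-01 -1.9e+00  0.0e+00 -3.0e-03  0.0e+00]
0.8 [-1.26e+01 -1.00e+00 -6.70e+00  0.00e+00 -3.00e-03  0.00e+00]
0.7 [-1.87e+01 -1.40e+00 -1.22e+01  0.00e+00 -3.00e-03  0.00e+00]
0.6 [-2.43e+01 -1.70e+00 -1.82e+01  0.00e+00 -3.00e-03  0.00e+00]
0.5 [-2.93e+01 -2.00e+00 -2.48e+01  0.00e+00 -3.00e-03  0.00e+00]
0.4 [-3.35e+01 -2.30e+00 -3.18e+01  0.00e+00 -3.00e-03  0.00e+00]
0.3 [-3.71e+01 -2.50e+00 -3.93e+01  0.00e+00 -3.00e-03  0.00e+00]
0.2 [-3.99e+01 -2.60e+00 -4.70e+01  0.00e+00 -3.00e-03  0.00e+00]
0.1 [-4.19e+01 -2.80e+00 -5.50e+01  0.00e+00 -3.00e-03  0.00e+00]
-0.0 [-4.31e+01 -2.80e+00 -6.31e+01  0.00e+00 -3.00e-03  0.00e+00]
```

View pics/v2.png

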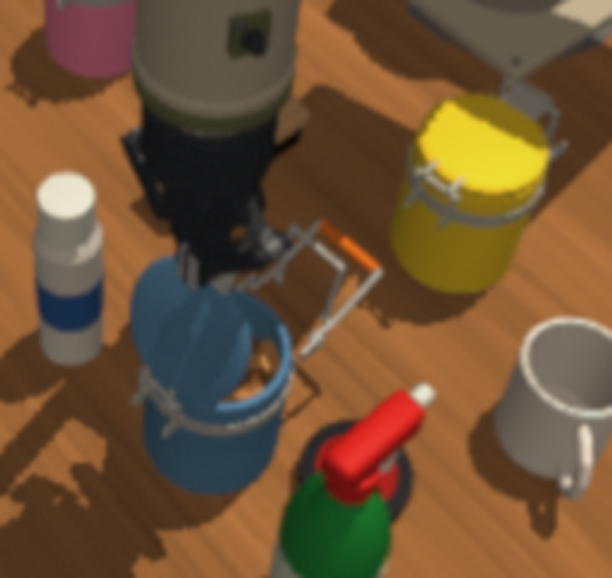

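The lid (190,320) is swinging down ahead of the fingers; the bail and lever (340,250) are undisturbed. I'll continue.

Call:
step_arm(targets=[[[-5,0,-2,0,0,0],[-10,-1,-5,0,0,0],[-15,-1,-9,0,0,0],[-20,-1.5,-14,0,0,0],[-25,-2,-19,0,0,0],[-29,-2,-25,0,0,0],[-32.5,-2,-30,0,0,0],[-35,-2.5,-35,0,0,0],[-37,-2.5,-39,0,0,0],[-38.5,-2.5,-43,0,0,0],[-40,-2.5,-47,0,0,0],[-40,-2.5,-47,0,0,0]]])

```text
time: 5.33
tool_pos: [561.7, 215.9, 179.2]
tcp_rot: [180.0, 0.2, 3.4]
ft_force: [-0.3, 0.3, -0.4]
finger_gap: -0.0
grip_force: 0.0
```

```bash
python3 lid.py | sed -n '1p;16,$p'
```

```text
5.3333 [-12.   -0.  157.2] [179.99   0.21   3.37] [-0.3  0.3 -0.4] [-0.1  0.1 -1.   0.   0.8  0. ]
0.2 [ 0.1    0.     0.9    0.    -0.004  0.   ]
0.1 [-1.9e+00 -1.0e-01 -7.1e+00  0.0e+00 -4.0e-03  0.0e+00]
-0.0 [-3.10e+00 -2.00e-01 -1.52e+01  0.00e+00 -4.00e-03  0.00e+00]
```

Call:
step_arm(targets=[[[0,0,-2,0,0,0],[-1,0,-4,0,0,0],[-1,0,-6,0,0,0],[-1.5,0,-7.5,0,0,0],[-2,0,-9,0,0,0],[-2,0,-10,0,0,0],[-2.5,0,-11,0,0,0],[-2.5,0,-11.5,0,0,0],[-3,0,-12,0,0,0],[-3,0,-12,0,0,0]]])

```text
time: 6.17
tool_pos: [559.5, 216.0, 168.4]
tcp_rot: [-180.0, 0.1, 3.4]
ft_force: [0.4, 0.1, 1.2]
finger_gap: 0.0
grip_force: 0.1
```

Call:
step_arm(targets=[[[0,0,-0.5,0,0,0],[0,0,-1,0,0,0],[0,0,-1.5,0,0,0],[0,0,-1.5,0,0,0]]])

```text
time: 6.5
tool_pos: [559.4, 216.0, 166.9]
tcp_rot: [-180.0, 0.1, 3.4]
ft_force: [0.4, 0.6, -0.3]
finger_gap: -0.1
grip_force: 0.3
```

Run:
```python
from h import *
st=r.sense();print(st["time"],tipc(st),st["ft_force"].round(1))
```

```text
6.5 [-14.3   0.2 144.9] [ 0.4  0.6 -0.3]
```

Call:
step_arm(targets=[[[0,0,-0.5,0,0,0],[0,0,-1,0,0,0],[0,0,-1,0,0,0],[0,0,-1,0,0,0]]])

```text
time: 6.83
tool_pos: [559.4, 216.0, 165.9]
tcp_rot: [-180.0, 0.1, 3.4]
ft_force: [-0.7, 0.0, 1.2]
finger_gap: 0.2
grip_force: 0.1
```

Call:
step_arm(targets=[[[0,0,-0.5,0,0,0],[0,0,-1,0,0,0],[0,0,-1,0,0,0],[0,0,-1,0,0,0]]])

```text
time: 7.17
tool_pos: [559.4, 216.0, 164.9]
tcp_rot: [-180.0, 0.1, 3.4]
ft_force: [0.7, 0.5, -0.5]
finger_gap: -0.1
grip_force: 0.1
```

Call:
step_arm(targets=[[[0,0,-0.5,0,0,0],[0,0,-1,0,0,0],[0,0,-1.5,0,0,0]]])

```text
time: 7.42
tool_pos: [559.5, 216.0, 163.5]
tcp_rot: [-180.0, 0.1, 3.4]
ft_force: [-0.6, -0.5, 0.5]
finger_gap: 0.1
grip_force: 0.3
```

Run:
```python
from h import *
st=r.sense();print(st["time"],tipc(st),st["ft_force"].round(1))
c=vision.snapshot("scene");cv2.imwrite("pics/v3.png",cv2.resize(c["img"][190:310,230:370],None,fx=5,fy=5,interpolation=cv2.INTER_CUBIC))
```

```text
7.4167 [-14.2   0.2 141.5] [-0.6 -0.5  0.5]
```

View pics/v3.png

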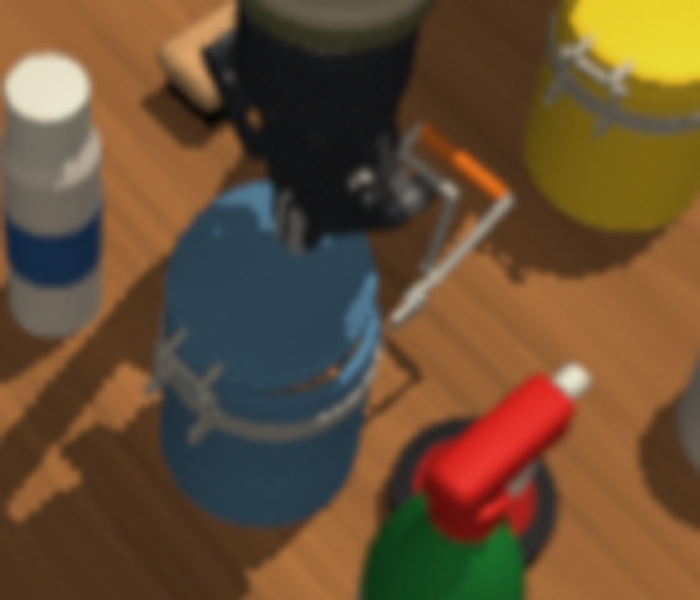

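The scene shows the lid nearly down. A thin gap with some orange (gasket or biscuit) shows at (310,380). With no contact force yet, I'll go on down in guarded millimetres.

Call:
step_arm(targets=[[[0,0,-1,0,0,0],[0,0,-2,0,0,0],[0,0,-3,0,0,0]]])

```text
time: 7.72
tool_pos: [559.4, 216.0, 160.4]
tcp_rot: [-180.0, 0.1, 3.4]
ft_force: [-0.0, -0.1, 0.8]
finger_gap: -0.2
grip_force: 0.4
```

Call:
step_arm(targets=[[[0,0,-1,0,0,0],[0,0,-2,0,0,0],[0,0,-2,0,0,0]]])

```text
time: 7.97
tool_pos: [559.3, 215.9, 158.1]
tcp_rot: [-180.0, 0.1, 3.4]
ft_force: [-0.4, 0.6, 0.5]
finger_gap: 0.2
grip_force: 0.1
```

Call:
step_arm(targets=[[[0,0,-1,0,0,0],[0,0,-2,0,0,0],[0,0,-2,0,0,0]]])

```text
time: 8.22
tool_pos: [559.3, 216.0, 156.2]
tcp_rot: [-180.0, 0.1, 3.4]
ft_force: [-0.6, 0.3, 0.3]
finger_gap: 0.2
grip_force: 0.2
```

Call:
step_arm(targets=[[[0,0,-1,0,0,0],[0,0,-2,0,0,0],[0,0,-2,0,0,0]]])

```text
time: 8.47
tool_pos: [559.4, 216.0, 154.2]
tcp_rot: [-180.0, 0.1, 3.4]
ft_force: [-0.2, 0.7, 0.3]
finger_gap: 0.2
grip_force: 0.2
```

Run:
```python
from h import *
st=r.sense();print(st["time"],tipc(st),st["ft_force"].round(1),st["tcp_rot"])
c=vision.snapshot("scene");print("tip proj",proj(c,st["tool_pos"]-[0,0,22]),"lid edge y+",proj(c,C0+Rc()@[0,50,142]))
a=cv2.resize(c["img"][190:290,240:340],None,fx=4,fy=4,interpolation=cv2.INTER_CUBIC)
w=vision.snapshot("wrist")["img"];print(w.shape)
b=cv2.resize(w[180:384,156:360],(400,400))
cv2.imwrite("pics/v4.png",np.hstack([a,b]))
```

```text
8.4667 [-14.3   0.2 132.2] [-0.2  0.7  0.3] [-1.79994442e+02  1.27101996e-01  3.36935536e+00]
tip proj [288.13314926 246.26500832] lid edge y+ [298.93636832 261.51040277]
(384, 512, 3)
```

View pics/v4.png

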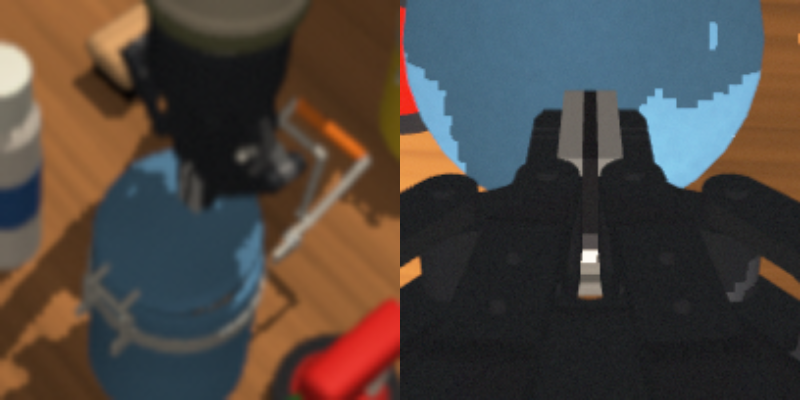

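The left crop shows the finger tips at (205,205), about 5 px above the nominal tip projection, so the shut tips are about 10 mm shorter than I assumed. I'll keep closing under force guard.

Call:
step_arm(targets=[[[0,0,-0.7,0,0,0],[0,0,-1.5,0,0,0],[0,0,-1.5,0,0,0]]])

```text
time: 8.82
tool_pos: [559.4, 216.0, 152.8]
tcp_rot: [-180.0, 0.1, 3.4]
ft_force: [0.1, -0.9, 0.2]
finger_gap: -0.1
grip_force: 0.2
```

Call:
step_arm(targets=[[[0,0,-0.7,0,0,0],[0,0,-1.5,0,0,0],[0,0,-1.5,0,0,0]]])

```text
time: 9.07
tool_pos: [559.4, 216.0, 151.3]
tcp_rot: [-180.0, 0.1, 3.4]
ft_force: [0.3, 0.4, 0.1]
finger_gap: -0.2
grip_force: 0.2
```

Call:
step_arm(targets=[[[0,0,-0.7,0,0,0],[0,0,-1.5,0,0,0],[0,0,-1.5,0,0,0]]])

```text
time: 9.32
tool_pos: [559.4, 216.0, 149.8]
tcp_rot: [-180.0, 0.1, 3.4]
ft_force: [0.8, -0.8, -0.3]
finger_gap: 0.0
grip_force: 0.2
```

Run:
```python
from h import *
st=r.sense();w=vision.snapshot("wrist");c=vision.snapshot("scene")
e,d=ray(w,(252.9,225.9));e=Rc().T@(e-C0);d=Rc().T@d;print("cam",e.round(),d.round(3))
for x in(-25,-14,-3,8): print(x,(e+d*(x-e[0])/d[0]).round(1))
print(att(w).round(2),w["eye"],st["tool_pos"],st["joint_efforts"].round(1))
for dz in(0,5,10,15,22): print(dz,proj(c,st["tool_pos"]-[0,0,dz]).round(1),proj(w,st["tool_pos"]-[0,0,dz]).round(1))
for t in (0,.05,.1,.2): # lid front disc edge & catch end in scene, wrist
    P=[C0+Rc()@[56-s*np.cos(t+.022)+8*np.sin(t+.022),0,134+s*np.sin(t+.022)+8*np.cos(t+.022)] for s in(6,124)]
    print(t,[proj(c,p).round(1) for p in P],[proj(w,p).round(1) for p in P])
a=cv2.resize(c["img"][205:275,250:330],(480,420),interpolation=cv2.INTER_CUBIC)
b=cv2.resize(w["img"][150:310,150:370],(320,233))
b=np.vstack([b,np.zeros((187,320,3),np.uint8)])
cv2.imwrite("pics/v5.png",np.hstack([a,b]))
```

```text
cam [ 58.   1. 302.] [-0.407 -0.002 -0.914]
-25 [-25.    0.8 116.6]
-14 [-14.    0.9 141.3]
-3 [ -3.    0.9 166. ]
8 [  8.    1.  190.7]
[[ 0.06  0.96  0.29]
 [-1.    0.06  0.02]
 [ 0.   -0.29  0.96]] [631.06225537 221.24039414 302.17992682] [559.35828923 215.96722451 149.77951428] [ -0.1 -57.7 -48.6  -0.1   0.   -0. ]
0 [288.6 242.2] [254.1 232.6]
5 [288.5 243.4] [254.1 228.8]
10 [288.3 244.5] [254.  225.3]
15 [288.2 245.7] [254.  221.9]
22 [288.  247.3] [253.9 217.4]
0 [array([268.1, 259.4]), array([304.4, 231.2])] [array([254.6, 111.9]), array([254.3, 307.3])]
0.05 [array([268. , 259.5]), array([304.4, 229.9])] [array([254.6, 111.1]), array([254.4, 313.1])]
0.1 [array([267.9, 259.5]), array([304.4, 228.6])] [array([254.6, 110.3]), array([254.4, 318.8])]
0.2 [array([267.6, 259.6]), array([304. , 226.3])] [array([254.6, 108.5]), array([254.6, 329.8])]
```

View pics/v5.png

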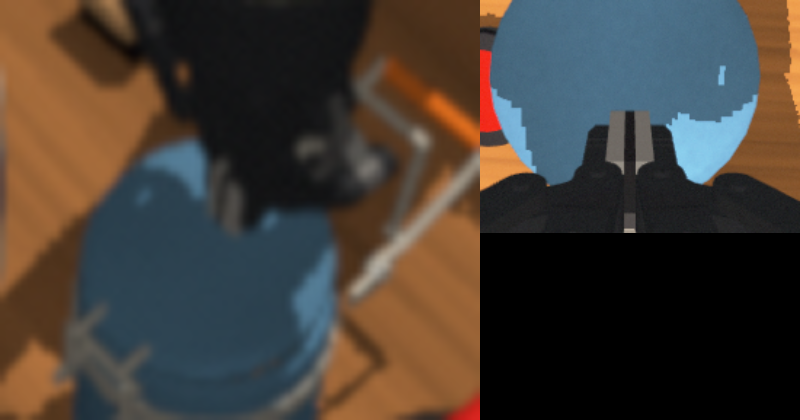

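The lid now looks nearly flat in the scene crop, with tips at about (225,232). Both views put the shut tips about 7 mm ahead of the TCP, so I'll make the last guarded millimetres until a force shows.

Call:
step_arm(targets=[[[0,0,-0.5,0,0,0],[0,0,-1,0,0,0],[0,0,-1,0,0,0]]])

```text
time: 9.67
tool_pos: [559.4, 216.0, 148.9]
tcp_rot: [-180.0, 0.1, 3.4]
ft_force: [-0.2, -0.6, 0.1]
finger_gap: -0.2
grip_force: 0.2
```

Call:
step_arm(targets=[[[0,0,-0.5,0,0,0],[0,0,-1,0,0,0],[0,0,-1,0,0,0]]])

```text
time: 9.92
tool_pos: [559.4, 216.0, 147.8]
tcp_rot: [-180.0, 0.1, 3.4]
ft_force: [-0.4, 0.6, 0.9]
finger_gap: 0.0
grip_force: 0.2
```

Call:
step_arm(targets=[[[0,0,-0.5,0,0,0],[0,0,-1,0,0,0],[0,0,-1,0,0,0]]])

```text
time: 10.17
tool_pos: [559.4, 216.0, 146.8]
tcp_rot: [-180.0, 0.1, 3.4]
ft_force: [0.4, 0.7, -0.1]
finger_gap: 0.0
grip_force: 0.2
```

Call:
step_arm(targets=[[[0,0,-0.5,0,0,0],[0,0,-1,0,0,0],[0,0,-1,0,0,0]]])

```text
time: 10.42
tool_pos: [559.4, 216.0, 145.8]
tcp_rot: [-180.0, 0.1, 3.4]
ft_force: [-0.7, 0.2, 0.4]
finger_gap: -0.4
grip_force: 0.2
```

Run:
```python
from h import *
st=r.sense();print(st["time"],st["ft_force"].round(2),st["wrist_torque"].round(2),st["joint_efforts"].round(1),st["tool_pos"])
c=vision.snapshot("scene");w=vision.snapshot("wrist");t=vision.snapshot("top");cv2.imwrite("pics/s6.png",c["img"])
# orange/biscuit coloured pixels in gap strip along +y side edge
h=cv2.cvtColor(c["img"],cv2.COLOR_BGR2HSV)
for n in("now",):
    col=h[240:285,285:310]
    m=cv2.inRange(col,(3,60,40),(22,255,255));print("gap px",cv2.countNonZero(m))
# blue mask column profile: v channel along column at crock centre
for u in(285,292,298,304):
    print(u,c["img"][244:284,u].sum(1).tolist())
# wrist lid disc extent: blue mask
hw=cv2.cvtColor(w["img"],cv2.COLOR_BGR2HSV);m=cv2.inRange(hw,(95,60,40),(115,255,255));m[260:]=0
k,l,s_,ce=cv2.connectedComponentsWithStats(m);i=1+np.argmax(s_[1:,4]);print(s_[i])
for tt in(0,.05,.1,.15):
    R_=[C0+Rc()@[56-s*np.cos(tt+.022)+8*np.sin(tt+.022),y,134+s*np.sin(tt+.022)+8*np.cos(tt+.022)] for s,y in((56,50),(56,-50),(6,0))]
    print(tt,[proj(w,p).round(1) for p in R_])
```

```text
10.4167 [-0.68  0.16  0.39] [-0.01  0.06 -0.07] [ -0.1 -57.7 -48.4  -0.   -0.   -0. ] [559.39375922 215.96003157 145.84109352]
gap px 252
285 [185, 189, 190, 186, 188, 191, 191, 190, 189, 189, 190, 190, 189, 192, 189, 190, 193, 191, 190, 191, 196, 200, 207, 205, 182, 182, 190, 185, 181, 181, 199, 235, 248, 237, 202, 178, 170, 171, 172, 170]
292 [171, 185, 191, 189, 190, 190, 190, 187, 187, 188, 185, 186, 186, 182, 185, 185, 185, 185, 187, 191, 197, 194, 182, 175, 181, 187, 181, 178, 180, 200, 232, 238, 225, 190, 170, 163, 169, 165, 168, 168]
298 [191, 191, 189, 189, 189, 187, 185, 187, 183, 188, 203, 226, 223, 198, 188, 189, 191, 188, 182, 178, 193, 224, 242, 207, 183, 205, 270, 313, 278, 219, 177, 160, 159, 159, 160, 162, 162, 164, 166, 168]
304 [182, 194, 214, 257, 308, 332, 343, 340, 332, 325, 311, 303, 309, 310, 316, 316, 305, 294, 296, 337, 367, 356, 327, 308, 305, 303, 287, 233, 223, 245, 293, 321, 322, 320, 319, 314, 313, 317, 320, 326]
[  156   106   187   154 22000]
0 [array([163.4, 206.4]), array([345.6, 206.3]), array([254.7, 112.4])]
0.05 [array([161.8, 207.3]), array([347.2, 207.2]), array([254.7, 111.6])]
0.1 [array([160.3, 207.9]), array([348.8, 207.8]), array([254.7, 110.7])]
0.15 [array([158.6, 208.3]), array([350.6, 208.2]), array([254.7, 109.8])]
```

Call:
step_arm(targets=[[[0,0,-0.5,0,0,0],[0,0,-1,0,0,0],[0,0,-1,0,0,0]]])

```text
time: 10.82
tool_pos: [559.4, 216.0, 144.9]
tcp_rot: [-180.0, 0.1, 3.4]
ft_force: [0.0, 0.1, 0.0]
finger_gap: -0.2
grip_force: 0.2
```

Call:
step_arm(targets=[[[0,0,-0.5,0,0,0],[0,0,-1,0,0,0],[0,0,-1,0,0,0]]])

```text
time: 11.07
tool_pos: [559.4, 216.0, 143.8]
tcp_rot: [-180.0, 0.1, 3.4]
ft_force: [-1.1, 0.4, -0.4]
finger_gap: -0.1
grip_force: 0.2
```

Call:
step_arm(targets=[[[0,0,-0.5,0,0,0],[0,0,-1,0,0,0],[0,0,-1,0,0,0]]])

```text
time: 11.32
tool_pos: [559.4, 216.0, 142.9]
tcp_rot: [-180.0, 0.1, 3.4]
ft_force: [-0.2, -0.5, 0.8]
finger_gap: -0.1
grip_force: 0.2
```

Run:
```python
from h import *
a=cv2.imread("pics/s6.png").astype(int);c=vision.snapshot("scene");b=c["img"].astype(int)
d=np.abs(a-b).sum(2);ys,xs=np.where(d>40);print(len(ys))
sub=d[235:285,262:320];ys,xs=np.where(sub>30);print("changed near lid",len(ys),[(int(x)+262,int(y)+235,int(sub[y,x])) for y,x in zip(ys,xs)][:30])
for t in(0,.05,.1):
  for ang in (60,90,120):
    q=np.radians(ang); s=56+50*np.cos(q)  # from hinge
    y=50*np.sin(q);L=lambda h:C0+Rc()@[56-s*np.cos(t+.022)+h*np.sin(t+.022),y,134+s*np.sin(t+.022)+h*np.cos(t+.022)]
    print(t,ang,"top",proj(c,L(8)).round(1),"bot",proj(c,L(0)).round(1),"rim",proj(c,C0+Rc()@[-52*np.cos(q),52*np.sin(q),130]).round(1))
cv2.imwrite("pics/v6.png",np.hstack([cv2.resize(c["img"][205:275,250:330],(480,420),interpolation=cv2.INTER_CUBIC),cv2.resize(vision.snapshot("wrist")["img"][90:384,144:368],(320,420))]))
```

```text
2393
changed near lid 62 [(280, 235, 48), (304, 235, 31), (309, 235, 48), (310, 235, 47), (311, 235, 42), (288, 236, 45), (289, 236, 36), (302, 236, 31), (309, 236, 64), (310, 236, 71), (311, 236, 43), (267, 237, 38), (288, 237, 34), (289, 237, 41), (309, 237, 44), (310, 237, 50), (311, 237, 31), (266, 238, 33), (267, 238, 38), (282, 238, 31), (266, 239, 37), (273, 239, 36), (282, 239, 66), (283, 239, 62), (295, 240, 54), (262, 241, 40), (294, 241, 61), (295, 241, 84), (296, 241, 56), (297, 241, 45)]
0 60 top [304.5 253.1] bot [304.3 254.9] rim [304.9 256.4]
0 90 top [298.9 261.3] bot [298.7 263. ] rim [299.1 264.8]
0 120 top [289.  265.7] bot [288.8 267.5] rim [288.9 269.2]
0.05 60 top [304.5 252.3] bot [304.4 254. ] rim [304.9 256.4]
0.05 90 top [298.9 260.8] bot [298.7 262.4] rim [299.1 264.8]
0.05 120 top [288.9 265.5] bot [288.9 267.1] rim [288.9 269.2]
0.1 60 top [304.5 251.6] bot [304.4 253.2] rim [304.9 256.4]
0.1 90 top [298.8 260.3] bot [298.8 261.9] rim [299.1 264.8]
0.1 120 top [288.8 265.3] bot [288.9 266.8] rim [288.9 269.2]
```

View pics/v6.png

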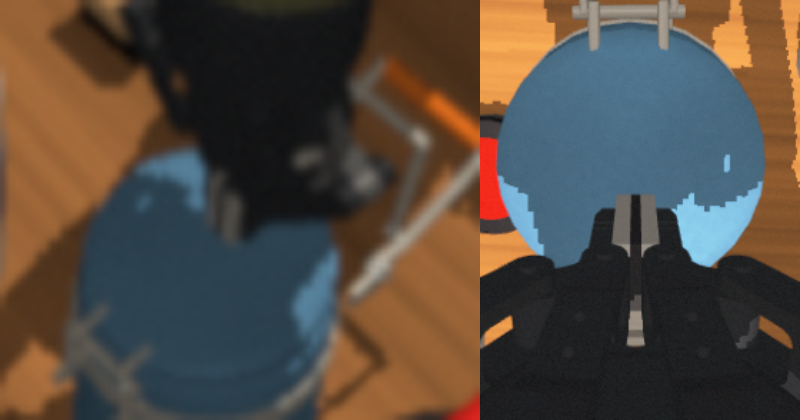

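The views look consistent with a nearly shut lid: flat disc in the wrist crop spanning x 500–763, with hinge wires at (630,20). I'll press on until contact force appears.

Call:
step_arm(targets=[[[0,0,-0.5,0,0,0],[0,0,-1,0,0,0],[0,0,-1,0,0,0]]])

```text
time: 11.67
tool_pos: [559.4, 216.0, 141.9]
tcp_rot: [-180.0, 0.1, 3.4]
ft_force: [0.1, 0.6, 1.1]
finger_gap: 0.1
grip_force: 0.2
```

Call:
step_arm(targets=[[[0,0,-0.5,0,0,0],[0,0,-1,0,0,0],[0,0,-1,0,0,0]]])

```text
time: 11.92
tool_pos: [559.4, 216.0, 140.9]
tcp_rot: [-180.0, 0.1, 3.4]
ft_force: [-0.6, -0.5, 0.0]
finger_gap: 0.4
grip_force: 0.2
```

Call:
step_arm(targets=[[[0,0,-0.5,0,0,0],[0,0,-1,0,0,0],[0,0,-1,0,0,0]]])

```text
time: 12.17
tool_pos: [559.4, 216.0, 139.8]
tcp_rot: [-180.0, 0.1, 3.4]
ft_force: [-0.5, 0.6, 0.5]
finger_gap: 0.3
grip_force: 0.2
```

Run:
```python
from h import *
st=r.sense();print(st["time"],st["ft_force"].round(2),st["wrist_torque"].round(2),st["joint_pos"].round(2),st["tool_pos"].round(1))
a=cv2.imread("pics/s6.png").astype(int);c=vision.snapshot("scene");b=c["img"].astype(int)
for u in(285,292,298,301):
    print(u,a[250:275,u].sum(1).tolist());print(u,b[250:275,u].sum(1).tolist())
```

```text
12.1667 [-0.49  0.6   0.53] [-0.    0.02  0.  ] [1.6190e+01 1.0440e+01 9.0620e+01 3.0000e-02 7.9050e+01 1.0281e+02] [559.4 216.  139.8]
285 [191, 190, 189, 189, 190, 190, 189, 192, 189, 190, 193, 191, 190, 191, 196, 200, 207, 205, 182, 182, 190, 185, 181, 181, 199]
285 [185, 186, 187, 187, 189, 186, 187, 188, 188, 189, 188, 188, 190, 190, 192, 195, 205, 205, 184, 184, 188, 185, 181, 177, 198]
292 [190, 187, 187, 188, 185, 186, 186, 182, 185, 185, 185, 185, 187, 191, 197, 194, 182, 175, 181, 187, 181, 178, 180, 200, 232]
292 [185, 187, 185, 185, 187, 186, 184, 183, 181, 181, 184, 185, 184, 187, 190, 194, 188, 179, 182, 183, 184, 177, 180, 199, 231]
298 [185, 187, 183, 188, 203, 226, 223, 198, 188, 189, 191, 188, 182, 178, 193, 224, 242, 207, 183, 205, 270, 313, 278, 219, 177]
298 [184, 184, 185, 181, 187, 203, 231, 224, 196, 186, 187, 188, 187, 185, 188, 205, 197, 190, 184, 205, 270, 314, 276, 218, 177]
301 [236, 274, 322, 344, 357, 361, 358, 352, 342, 322, 282, 243, 235, 246, 218, 205, 216, 267, 330, 317, 257, 204, 175, 166, 163]
301 [205, 239, 279, 330, 353, 367, 370, 366, 357, 342, 311, 265, 232, 244, 216, 202, 214, 266, 328, 317, 257, 201, 173, 163, 165]
```

Column profiles show the lid edge is still following the tool and the gap at the rim is closing. It isn't seated yet, so I'll continue.

Call:
step_arm(targets=[[[0,0,-0.5,0,0,0],[0,0,-1,0,0,0],[0,0,-1,0,0,0]]])

```text
time: 12.47
tool_pos: [559.4, 215.9, 138.9]
tcp_rot: [-180.0, 0.1, 3.4]
ft_force: [0.7, 0.5, 0.1]
finger_gap: -0.0
grip_force: 0.2
```

Call:
step_arm(targets=[[[0,0,-0.5,0,0,0],[0,0,-1,0,0,0],[0,0,-1,0,0,0]]])

```text
time: 12.72
tool_pos: [559.4, 216.0, 137.9]
tcp_rot: [-180.0, 0.1, 3.4]
ft_force: [-0.1, -0.3, 0.9]
finger_gap: 0.1
grip_force: 0.2
```

Call:
step_arm(targets=[[[0,0,-0.5,0,0,0],[0,0,-1,0,0,0],[0,0,-1,0,0,0]]])

```text
time: 12.97
tool_pos: [559.4, 216.0, 136.8]
tcp_rot: [-180.0, 0.1, 3.4]
ft_force: [-0.7, -0.4, 1.0]
finger_gap: -0.2
grip_force: 0.1
```

Run:
```python
from h import *
st=r.sense();print(st["time"],st["ft_force"].round(2),st["wrist_torque"].round(2),st["tool_pos"].round(1))
c=vision.snapshot("scene");b=c["img"].astype(int)
for u in(285,292,298,301):
    print(u,b[250:275,u].sum(1).tolist())
# twin, clamped, for scale of shut look: wrist-based lid width
w=vision.snapshot("wrist");hw=cv2.cvtColor(w["img"],cv2.COLOR_BGR2HSV);m=cv2.inRange(hw,(95,60,40),(115,255,255))
for row in (150,180,200,210,220): 
    x=np.where(m[row])[0]; x=x[(x>140)&(x<370)]; print(row,x.min(),x.max())
for t in(-.005,.05,.1):
  e=[C0+Rc()@[56-s*np.cos(t+.022)+8*np.sin(t+.022),y,134+s*np.sin(t+.022)+8*np.cos(t+.022)] for s,y in((56,50),(56,-50),(36,45.8),(36,-45.8))]
  print(t,[proj(w,p).round(1) for p in e])
```

```text
12.9667 [-0.67 -0.41  1.01] [0.01 0.03 0.  ] [559.4 216.  136.8]
285 [187, 188, 186, 185, 187, 186, 187, 187, 187, 188, 188, 187, 191, 188, 191, 196, 203, 200, 185, 178, 185, 185, 181, 180, 197]
292 [185, 184, 184, 182, 184, 184, 182, 182, 178, 180, 181, 180, 181, 184, 187, 191, 190, 179, 172, 184, 181, 176, 179, 200, 231]
298 [184, 184, 179, 181, 187, 202, 230, 236, 225, 197, 184, 187, 184, 184, 185, 203, 197, 191, 185, 202, 269, 311, 272, 215, 176]
301 [188, 204, 234, 276, 338, 367, 373, 369, 363, 346, 318, 265, 242, 245, 216, 204, 213, 266, 330, 317, 256, 204, 174, 162, 164]
150 172 326
180 157 340
200 155 343
210 155 343
220 157 342
-0.005 [array([158.7, 212.3]), array([350.5, 212.2]), array([163.6, 174.9]), array([345.7, 174.9])]
0.05 [array([156.8, 213.4]), array([352.4, 213.3]), array([162.4, 174.9]), array([347. , 174.8])]
0.1 [array([155.1, 214.2]), array([354.3, 214.1]), array([161.3, 174.6]), array([348.1, 174.6])]
```

Run:
```python
from h import *
w=vision.snapshot("wrist");c=vision.snapshot("scene")
g=lambda im:cv2.cvtColor(im,cv2.COLOR_BGR2HSV)
for n,s,box in(("wrist",w,(200,300,220,285)),("scene",c,(215,262,270,305))):
    y0,y1,x0,x1=box;h=g(s["img"])[y0:y1,x0:x1];m=cv2.inRange(h,(0,0,70),(180,50,200))
    k,l,st,ce=cv2.connectedComponentsWithStats(m);print(n,[(np.array(st[i])+[x0,y0,0,0,0]).tolist() for i in range(1,k) if st[i][4]>8])
w["eye"]=np.array(w["eye"])+[0,0,6.1]
for a,b in(((240,226.5),(289.7,245.3)),((266.5,226.5),(285,243.5))):
    p=tri(ray(w,a),ray(c,b)); print((Rc().T@(p-C0)).round(1),proj(c,p).round(1),proj(w,p).round(1))
print("TCP then 142.9")
```

```text
wrist [[236, 226, 14, 44, 438], [256, 226, 14, 44, 441], [249, 297, 8, 3, 24]]
scene [[287, 240, 2, 7, 12]]
[ -9.2   7.8 149.1] [289.3 245.7] [239.8 229. ]
[-10.7  -6.8 140.6] [285.3 243.3] [266.6 225. ]
TCP then 142.9
```

Call:
step_arm(targets=[[[0,0,-0.5,0,0,0],[0,0,-1,0,0,0],[0,0,-1,0,0,0]]])

```text
time: 13.42
tool_pos: [559.4, 216.0, 135.9]
tcp_rot: [-180.0, 0.1, 3.4]
ft_force: [0.2, 0.1, 0.1]
finger_gap: -0.0
grip_force: 0.1
```

Call:
step_arm(targets=[[[0,0,-0.5,0,0,0],[0,0,-1,0,0,0],[0,0,-1,0,0,0]]])

```text
time: 13.67
tool_pos: [559.4, 216.0, 134.9]
tcp_rot: [-180.0, 0.1, 3.4]
ft_force: [-0.3, -0.6, 0.2]
finger_gap: 0.5
grip_force: 0.1
```

Call:
step_arm(targets=[[[0,0,-0.5,0,0,0],[0,0,-1,0,0,0],[0,0,-1,0,0,0]]])

```text
time: 13.92
tool_pos: [559.5, 216.0, 134.0]
tcp_rot: [-180.0, 0.1, 3.4]
ft_force: [-0.8, 0.9, 0.5]
finger_gap: -0.1
grip_force: 0.2
```

Call:
step_arm(targets=[[[0,0,-0.6,0,0,0],[0,0,-1.2,0,0,0],[0,0,-1.5,0,0,0]]])

```text
time: 14.17
tool_pos: [559.5, 216.0, 133.8]
tcp_rot: [-180.0, 0.1, 3.4]
ft_force: [-6.4, -1.2, 11.1]
finger_gap: 0.2
grip_force: 5.8
```

Call:
step_arm(targets=[[[0,0,-0.6,0,0,0],[0,0,-1.2,0,0,0],[0,0,-1.5,0,0,0]]])

```text
time: 14.42
tool_pos: [559.6, 216.1, 133.7]
tcp_rot: [-180.0, 0.1, 3.4]
ft_force: [-10.7, -3.2, 20.2]
finger_gap: -0.0
grip_force: 10.2
```

Call:
step_arm(targets=[[[0,0,-0.6,0,0,0],[0,0,-1.2,0,0,0],[0,0,-1.5,0,0,0]]])

```text
time: 14.67
tool_pos: [559.7, 216.1, 133.6]
tcp_rot: [-180.0, 0.0, 3.4]
ft_force: [-16.3, -5.2, 30.0]
finger_gap: -0.1
grip_force: 14.7
```

Run:
```python
from h import *
st=r.sense();print(st["time"],st["ft_force"].round(2),st["wrist_torque"].round(2),st["tool_pos"].round(1))
c=vision.snapshot("scene");b=c["img"].astype(int)
for u in(285,292,298,301):
    print(u,b[250:275,u].sum(1).tolist())
```

```text
14.6667 [-16.3   -5.16  29.98] [-0.86  2.92 -0.01] [559.7 216.1 133.6]
285 [184, 185, 185, 185, 182, 186, 186, 186, 188, 187, 184, 185, 186, 188, 189, 195, 199, 200, 192, 185, 188, 185, 178, 180, 199]
292 [185, 184, 187, 184, 185, 182, 182, 178, 179, 179, 183, 182, 182, 181, 185, 189, 188, 181, 175, 185, 182, 179, 180, 198, 229]
298 [182, 182, 181, 181, 180, 192, 238, 288, 245, 194, 182, 182, 183, 185, 187, 198, 195, 190, 183, 204, 267, 311, 275, 216, 176]
301 [181, 185, 208, 267, 333, 363, 370, 368, 363, 356, 334, 303, 262, 249, 215, 203, 214, 266, 328, 316, 257, 201, 175, 164, 164]
```

Contact found: the lid is seated with TCP z at 133.8, so the effective tip is about 10 mm *above* the reported TCP. I'm backing off now, first a little and then clear.

Call:
step_arm(targets=[[[0,0,2,0,0,0],[0,0,5,0,0,0],[0,0,15,0,0,0],[0,0,35,0,0,0],[0,0,60,0,0,0],[0,0,85,0,0,0],[0,0,100,0,0,0],[0,0,100,0,0,0],[0,0,100,0,0,0]]])

```text
time: 15.47
tool_pos: [560.2, 216.2, 230.7]
tcp_rot: [-180.0, -0.0, 3.4]
ft_force: [-0.2, -0.5, -0.8]
finger_gap: -0.2
grip_force: 0.0
```

Run:
```python
from h import *
st=r.sense();print(st["time"],st["ft_force"].round(2),st["tool_pos"].round(1),tipc(st))
w=vision.snapshot("wrist");c=vision.snapshot("scene");t=vision.snapshot("top")
import pickle;pickle.dump((w,c,t,st),open("s7.pkl","wb"))
for x,z in((-61.5,146),(-94,161),(-134,123),(-68,145),(56,142)):
    p=C0+Rc()@[x,0,z];print(x,z,"w",proj(w,p).round(),"c",proj(c,p).round(),"t",proj(t,p).round())
for n,s in(("w",w),("c",c),("t",t)):
    h=cv2.cvtColor(s["img"],cv2.COLOR_BGR2HSV);o=cv2.inRange(h,(5,150,120),(16,255,255))
    k,l,q,ce=cv2.connectedComponentsWithStats(o);print(n,[(q[i].tolist(),ce[i].round(1).tolist()) for i in range(1,k) if q[i][4]>25])
a=cv2.resize(c["img"][200:290,250:340],(360,360),interpolation=cv2.INTER_CUBIC)
b=cv2.resize(t["img"][125:215,150:240],(360,360),interpolation=cv2.INTER_CUBIC)
cv2.imwrite("pics/v7.png",np.hstack([a,b]))
```

```text
15.4667 [-0.16 -0.5  -0.8 ] [560.2 216.2 230.7] [-13.4   0.4 208.7]
-61.5 146 w [254. 241.] c [303. 232.] t [187. 183.]
-94 161 w [254. 284.] c [313. 222.] t [186. 195.]
-134 123 w [254. 296.] c [322. 222.] t [190. 210.]
-68 145 w [254. 248.] c [304. 231.] t [187. 185.]
56 142 w [254. 101.] c [266. 261.] t [185. 141.]
w [([0, 0, 512, 384, 91156], [266.9, 144.3]), ([245, 18, 19, 4, 35], [253.6, 19.2]), ([234, 85, 32, 11, 204], [249.1, 91.8]), ([219, 218, 14, 21, 155], [226.8, 227.4]), ([271, 226, 8, 7, 32], [274.5, 229.8]), ([83, 269, 26, 25, 412], [94.0, 279.3]), ([150, 311, 17, 20, 152], [158.6, 319.7]), ([340, 313, 21, 19, 117], [350.3, 321.9])]
c [([263, 32, 11, 10, 53], [266.7, 36.4]), ([15, 37, 271, 347, 25604], [178.7, 203.0]), ([70, 102, 17, 29, 156], [77.9, 113.5]), ([328, 104, 29, 29, 190], [343.7, 119.0]), ([255, 109, 257, 275, 35291], [419.4, 271.1]), ([55, 111, 13, 23, 98], [61.2, 119.5]), ([322, 161, 35, 20, 169], [337.6, 172.4]), ([315, 216, 17, 14, 69], [323.6, 223.1]), ([224, 264, 36, 35, 287], [243.4, 279.2])]
t [([171, 55, 339, 329, 55050], [361.9, 228.8]), ([332, 55, 48, 13, 453], [354.8, 61.0]), ([19, 60, 115, 324, 20703], [63.3, 264.3]), ([207, 121, 8, 14, 71], [210.2, 128.2]), ([208, 136, 13, 24, 153], [214.2, 149.1]), ([117, 159, 62, 80, 1974], [147.5, 199.5]), ([326, 181, 12, 4, 26], [332.3, 182.3]), ([192, 185, 7, 7, 31], [194.7, 188.4]), ([196, 198, 12, 32, 89], [201.1, 214.6]), ([483, 376, 11, 8, 33], [489.1, 380.6])]
```

Run:
```python
from h import *
import pickle
w,c,t,st=pickle.load(open("s7.pkl","rb"));S=pickle.load(open("s0.pkl","rb"))
for n,im in(("0",S["scene"]["img"]),("s1",cv2.imread("pics/s1.png")),("s6",cv2.imread("pics/s6.png")),("now",c["img"])):
    h=cv2.cvtColor(im,cv2.COLOR_BGR2HSV);o=cv2.inRange(h,(5,170,90),(16,255,255));o[:205]=0;o[240:]=0;o[:,:305]=0;o[:,340:]=0
    ys,xs=np.where(o);print(n,len(xs),xs.min(),xs.max(),ys.min(),ys.max(),xs.mean().round(1),ys.mean().round(1))
    # wire brightness: bail region
    g=cv2.cvtColor(im,cv2.COLOR_BGR2GRAY)[208:250,300:336];ys,xs=np.where((g>125)&(h[208:250,300:336,1]<70));print(" wire",len(xs),[(int(x)+300,int(y)+208) for y,x in zip(ys,xs)][::4])
```

```text
0 122 314 337 205 229 322.9 221.2
 wire 88 [(306, 217), (308, 218), (308, 219), (308, 220), (308, 221), (307, 222), (305, 223), (314, 223), (315, 224), (318, 226), (320, 228), (331, 230), (328, 233), (327, 235), (325, 237), (323, 239), (321, 241), (318, 243), (318, 244), (315, 246), (315, 247), (311, 249)]
s1 122 314 337 205 229 322.6 221.6
 wire 74 [(311, 220), (312, 222), (314, 223), (316, 224), (318, 226), (320, 227), (331, 230), (329, 232), (326, 234), (326, 235), (326, 236), (324, 238), (322, 240), (320, 242), (316, 244), (316, 245), (313, 247), (313, 248), (313, 249)]
s6 109 314 331 214 234 322.4 222.4
 wire 51 [(319, 227), (330, 230), (328, 232), (326, 234), (325, 236), (323, 238), (321, 240), (319, 242), (316, 244), (316, 245), (316, 246), (312, 248), (312, 249)]
now 113 314 331 215 229 322.4 222.3
 wire 54 [(318, 226), (319, 228), (329, 231), (327, 233), (326, 235), (324, 237), (322, 239), (320, 241), (317, 243), (317, 244), (317, 245), (313, 247), (313, 248), (313, 249)]
```

View pics/v7.png

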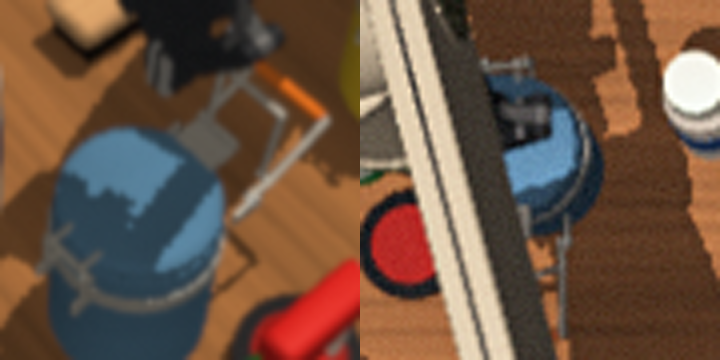

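The scene crop shows the lid flat and shut (catch plate at (205,140)), with the lever and grip (290,90) and the bail (265,110) undisturbed. Next I'll bring the hand in front of the bail bar.

```bash
sed -i 's/-22\*t-(11\*n/-L*t-(11*n/; s/+22\*m\[:,2\]/+L*m[:,2]/; s/^YAW/YAW/; s/^C0=/L=-10.;C0=/' h.py
python3 - <<'E'
from h import *
print(tipc(),plan(-110,185),plan(-110,146))
E
```

```text
[-15.    0.  237.6] [-1.058e+02 -6.300e+00 -5.260e+01  1.000e-03 -5.000e-03  1.000e-03] [-1.058e+02 -6.300e+00 -9.160e+01  1.000e-03 -5.000e-03  1.000e-03]
```

Call:
step_arm(targets=[[[-25,-1.5,0,0,0,0],[-55,-3,0,0,0,0],[-85,-5,-10,0,-0.004,0],[-106,-6.3,-25,0,-0.004,0],[-106,-6.3,-50,0,-0.004,0],[-106,-6.3,-75,0,-0.004,0],[-106,-6.3,-88,0,-0.004,0],[-106,-6.3,-91,0,-0.004,0],[-106,-6.3,-91,0,-0.004,0],[-106,-6.3,-91,0,-0.004,0],[-106,-6.3,-91,0,-0.004,0]]])

```text
time: 16.53
tool_pos: [454.2, 209.9, 139.6]
tcp_rot: [-180.0, -0.2, 3.4]
ft_force: [-0.5, -0.0, -0.4]
finger_gap: 0.1
grip_force: 0.0
```

Run:
```python
from h import *
st=r.sense();print(st["time"],tipc(st),st["ft_force"].round(1),plan(-110,146))
w=vision.snapshot("wrist");c=vision.snapshot("scene");import pickle;pickle.dump((w,c,st),open("s8.pkl","wb"))
for x in(-80,-94,-100):print(x,[proj(w,C0+Rc()@[x,y,158]).round() for y in(-24,24)])
g=cv2.cvtColor(w["img"],cv2.COLOR_BGR2GRAY);h=cv2.cvtColor(w["img"],cv2.COLOR_BGR2HSV)
m=((g>110)&(h[...,1]<60)).astype(np.uint8);k,l,q,ce=cv2.connectedComponentsWithStats(m)
print([(q[i].tolist(),ce[i].round().tolist()) for i in range(1,k) if q[i][4]>25 and 150<ce[i][0]<360])
```

```text
16.5333 [-119.6    0.4  149.6] [-0.5 -0.  -0.4] [-1.4e+00 -5.0e-01 -3.6e+00 -1.0e-03  4.0e-03  1.0e-03]
-80 [array([308., 170.]), array([203., 170.])]
-94 [array([306., 199.]), array([204., 199.])]
-100 [array([306., 211.]), array([205., 211.])]
[([175, 66, 151, 72, 3534], [250.0, 110.0]), ([188, 97, 7, 41, 160], [191.0, 117.0]), ([308, 96, 6, 41, 162], [310.0, 116.0]), ([292, 123, 14, 58, 372], [299.0, 148.0]), ([196, 124, 16, 60, 374], [203.0, 149.0]), ([194, 194, 115, 53, 1650], [252.0, 207.0]), ([239, 260, 10, 10, 36], [246.0, 262.0]), ([257, 260, 10, 10, 36], [260.0, 262.0])]
```

Call:
step_arm(targets=[[[5,0,0,0,0,0],[10,0.5,0,0,0,0],[15,1,0,0,0,0],[20,1,0,0,0,0],[25,1.5,2,0,0,0],[29,1.5,5,0,0,0],[33,2,7,0,0,0],[37,2,7,0,0,0],[41,2.5,7,0,0,0],[45,2.5,7,0,0,0],[49,3,7,0,0,0],[53,3,7,0,0,0]]])

```text
time: 17.63
tool_pos: [506.7, 212.7, 145.4]
tcp_rot: [180.0, -0.1, 3.4]
ft_force: [-0.0, 0.5, -0.5]
finger_gap: -0.0
grip_force: 0.0
```

```bash
cat > bar.py <<'E'
from h import *
st=r.sense();print(st["time"],tipc(st),st["ft_force"].round(1))
w=vision.snapshot("wrist")
g=cv2.cvtColor(w["img"],cv2.COLOR_BGR2GRAY);h=cv2.cvtColor(w["img"],cv2.COLOR_BGR2HSV)
m=((g>110)&(h[...,1]<60)).astype(np.uint8);k,l,q,ce=cv2.connectedComponentsWithStats(m)
print([(q[i].tolist(),ce[i].round().tolist()) for i in range(1,k) if q[i][4]>25 and 120<ce[i][0]<390])
for x,z in((-36,147),(-48,147),(-58,153),(-70,158),(-94,161)):print(x,z,[proj(w,C0+Rc()@[x,y,z]).round() for y in(-24,24)])
for x,z in((-134,123),):print("grip",proj(w,C0+Rc()@[x,0,z]).round())
o=cv2.inRange(h,(5,170,90),(16,255,255));k,l,q,ce=cv2.connectedComponentsWithStats(o);print("orange",[(q[i].tolist(),ce[i].round().tolist()) for i in range(1,k) if q[i][4]>60])
E
python3 bar.py
```

```text
17.6333 [-6.700e+01  1.000e-01  1.554e+02] [-0.   0.5 -0.5]
[([217, 0, 9, 13, 100], [221.0, 6.0]), ([269, 0, 11, 13, 104], [273.0, 5.0]), ([370, 42, 41, 62, 961], [385.0, 77.0]), ([194, 181, 114, 94, 3533], [253.0, 213.0]), ([205, 229, 10, 47, 288], [208.0, 251.0]), ([266, 228, 17, 6, 93], [274.0, 230.0]), ([239, 260, 10, 10, 39], [245.0, 262.0]), ([257, 260, 11, 10, 39], [260.0, 262.0])]
-36 147 [array([301., 179.]), array([208., 179.])]
-48 147 [array([300., 201.]), array([209., 201.])]
-58 153 [array([301., 223.]), array([208., 223.])]
-70 158 [array([301., 248.]), array([208., 248.])]
-94 161 [array([300., 291.]), array([209., 292.])]
grip [254. 307.]
orange [([45, 0, 25, 11, 97], [58.0, 3.0]), ([0, 0, 204, 362, 25905], [89.0, 178.0]), ([189, 0, 15, 12, 65], [195.0, 5.0]), ([296, 0, 216, 384, 32634], [424.0, 172.0]), ([280, 187, 20, 17, 131], [290.0, 195.0]), ([202, 188, 19, 29, 302], [212.0, 202.0]), ([213, 235, 15, 34, 256], [217.0, 248.0]), ([25, 267, 39, 34, 786], [42.0, 282.0]), ([248, 308, 10, 7, 61], [253.0, 311.0]), ([143, 312, 24, 22, 184], [155.0, 322.0]), ([347, 318, 15, 15, 62], [354.0, 325.0])]
```

```bash
cat > asc.py <<'E'
from h import *
import sys
y0,y1,x0,x1=map(int,sys.argv[2:6]);sy,sx=map(int,sys.argv[6:8])
w=vision.snapshot(sys.argv[1]);h=cv2.cvtColor(w["img"],cv2.COLOR_BGR2HSV);g=cv2.cvtColor(w["img"],cv2.COLOR_BGR2GRAY)
def ch(y,x):
    H,S,V=map(int,h[y,x])
    if V<45:return ' '
    if 95<=H<=115 and S>60:return 'b'
    if H<20 and S>190 and V>120:return 'O'
    if H<25 and S>70:return '.'
    return '#' if g[y,x]>110 else '+'
for y in range(y0,y1,sy):print(y,''.join(ch(y,x) for x in range(x0,x1,sx)))
E
python3 asc.py wrist 150 300 180 330 4 2
```

```text
150 bbbbbbbbbbbbbbbbbbbbbbbbbbbbbbbbbbbbbbbbbbbbbbbbbbbbbbbbbbbbbbbbbbbbbbbbbbb
154 bbbbbbbbbbbbbbbbbbbbbbbbbbbbbbbbbbbbbbbbbbbbbbbbbbbbbbbbbbbbbbbbbbbbbbbbbbb
158 bbbbbbbbbbbbbbbbbbbbbbbbbbbbbbbbbbbbbbbbbbbbbbbbbbbbbbbbbbbbbbbbbbbbbbbbbb.
162 bbbbbbbbbbbbbbbbbbbbbbbbbbbbbbbbbbbbbbbbbbbbbbbbbbbbbbbbbbbbbbbbbbbbbbbb+..
166 bbbbbbbbbbbbbbbbbbbbbbbbbbbbbbbbbbbbbbbbbbbbbbbbbbbbbbbbbbbbbbbbbbbbbbb....
170 bbbbbbbbbbbbbbbbbbbbbbbbbbbbbbbbbbbbbbbbbbbbbbbbbbbbbbbbbbbbbbbbbbbb+......
174 +++bbbbbbbbbbbbbbbbbbbbbbbbbbbbbbbbbbbbbbbbbbbbbbbbbbbbbbbbbbbbbbb+........
178 ++++.bbbbbbbbbbbbbbbbbbbbbbbbbbbbbbbbbbbbbbbbbbbbbbbbbbbbbbbbbbb+..........
182 +++.....bbbbbbbbbbbbbbbbbbbbbbbbbbbbbbbbbbbbbbbbbbbbbbbbbbbbbb##...........
186 ++.....##+++bbbbbbbbbbbbbbbbbbbbbbbbbbbbbbbbbbbbbbbbbbbbbb..++##...........
190 .......##++....bbbbbb++bbbbbbbbbbbbbbbbbbbb++####+bbbb+.....+###...........
194 ........##+.........##############################..........+###...........
198 ........##+..........#############################..........+##............
202 ........##+..........#############################......
[... 1163 characters left out ...]
..         ++###    ###+          ...###................
266 .............###...               #    #               .###................
270      ........###..                                      ###.........       
274         .....###                                          #.......         
278                                                                            
282                                                                            
286                                                                            
290                                                                            
294                                                                            
298
```

The character map shows the bail bar at rows 217–224, in front of the finger and just over the catch plate (rows 192–235) and its lip. About 14 mm more should tip it over.

Call:
step_arm(targets=[[[4,0,0,0,0,0],[8,0.5,0,0,0,0],[12,0.5,0,0,0,0],[15,1,0,0,0,0],[15,1,0,0,0,0],[15,1,0,0,0,0]]])

```text
time: 18.23
tool_pos: [521.5, 213.7, 145.4]
tcp_rot: [180.0, -0.1, 3.4]
ft_force: [0.5, -0.2, 0.5]
finger_gap: -0.0
grip_force: 0.0
```

```bash
python3 -c "
from h import *
st=r.sense();print(st['time'],tipc(st),st['ft_force'].round(1))"; python3 asc.py wrist 158 278 180 330 4 2
```

```text
18.2333 [-52.2   0.2 155.4] [ 0.5 -0.2  0.5]
158 bbbbbbbbbbbbbbbbbbbbbbbbbbbbbbbbbbbbbbbbbbbbbbbbbbbbbbbbbbbbbbbbbbbbbbbbbbb
162 bbbbbbbbbbbbbbbbbbbbbbbbbbbbbbbbbbbbbbbbbbbbbbbbbbbbbbbbbbbbbbbbbbbbbbbbbbb
166 bbbbbbbbbbbbbbbbbbbbbbbbbbbbbbbbbbbbbbbbbbbbbbbbbbbbbbbbbbbbbbbbbbbbbbbbbbb
170 bbbbbbbbbbbbbbbbbbbbbbbbbbbbbbbbbbbbbbbbbbbbbbbbbbbbbbbbbbbbbbbbbbbbbbbbbbb
174 bbbbbbbbbbbbbbbbbbbbbbbbbbbbbbbbbbbbbbbbbbbbbbbbbbbbbbbbbbbbbbbbbbbbbbbbbbb
178 bbbbbbbbbbbbbbbbbbbbbbbbbbbbbbbbbbbbbbbbbbbbbbbbbbbbbbbbbbbbbbbbbbbbbbbbbbb
182 bbbbbbbbbbbbbbbbbbbbbbbbbbbbbbbbbbbbbbbbbbbbbbbbbbbbbbbbbbbbbbbbbbbbbbbbbb.
186 bbbbbbbbbbbbbbbbbbbbbbbbbbbbbbbbbbbbbbbbbbbbbbbbbbbbbbbbbbbbbbbbbbbbbbbb+..
190 bbbbbbbbbbbbbbbbbbbbbbbbbbbbbbbbbbbbbbbbbbbbbbbbbbbbbbbbbbbbbbbbbbbbbbb....
194 +bbbbbbbbbbbbbbbbbbbbbbbbbbbbbbbbbbbbbbbbbbbbbbbbbbbbbbbbbbbbbbbbbbbb......
198 +++bbbbbbbbbbbbbbbbbbbbbbbbbbbbbbbbbbbbbbbbbbbbbbbbbbbbbbbbbbbbbbbb........
202 ++....bbbbbbbbbbbbbbbbbbbbbbbbbbbbbbbbbbbbbbbbbbbbbbbbbbbbbbbbbb+..........
206 ........bbbbbbbbbbbbbbbbbbbbbbbbbbbbbbbbbbbbbbbbbbbbbbbbbbbbbb#............
210 ........###
[... 635 characters left out ...]
.......###+++...+      ++++++   ++++++       ..######................
246 .............#####++..       ++++++   +++++++      .+######................
250 .............######+++       ++++++   +++++++       +######................
254 .............###......      +++++++    ++++++       ...####................
258 .............####....       ++++#++    ++++++       ...+###................
262 .............####....         ++###    ###+          ...###................
266 .............####..               #    #               .###................
270      ........####.        +                    ++       ###.........       
274         .....###                     +                    +.......
```

Call:
step_arm(targets=[[[3,0,0,0,0,0],[6,0.5,0,0,0,0],[8,0.5,0,0,0,0],[8,0.5,-1,0,0,0],[8,0.5,-2,0,0,0],[8,0.5,-3,0,0,0],[8,0.5,-4,0,0,0],[8,0.5,-4,0,0,0]]])

```text
time: 18.95
tool_pos: [529.2, 214.1, 141.1]
tcp_rot: [180.0, -0.1, 3.4]
ft_force: [0.5, 0.1, -1.4]
finger_gap: 0.4
grip_force: 0.0
```

```bash
python3 -c "
from h import *
st=r.sense();print(st['time'],tipc(st),st['ft_force'].round(1))"; python3 asc.py wrist 202 274 180 330 3 2; python3 asc.py scene 205 262 285 340 2 1
```

```text
18.95 [-44.5   0.2 151.1] [ 0.5  0.1 -1.4]
202 bbbbbbbbbbbbbbbbbbbbbbbbbbbbbbbbbbbbbbbbbbbbbbbbbbbbbbbbbbbbbbbbbbbbbbbbb..
205 bbbbbbbbbbbbbbbbbbbbbbbbbbbbbbbbbbbbbbbbbbbbbbbbbbbbbbbbbbbbbbbbbbbbbbbb...
208 bbbbbbbbbbbbbbbbbbbbbbbbbbbbbbbbbbbbbbbbbbbbbbbbbbbbbbbbbbbbbbbbbbbbbb+....
211 +bbbbbbbbbbbbbbbbbbbbbbbbbbbbbbbbbbbbbbbbbbbbbbbbbbbbbbbbbbbbbbbbbbb+......
214 ...bbbbbbbbbbbbbbbbbbbbbbbbbbbbbbbbbbbbbbbbbbbbbbbbbbbbbbbbbbbbbbbb........
217 .....bbbbbbbbbbbbbbbbbbbbbbbbbbbbbbbbbbbbbbbbbbbbbbbbbbbbbbbbbbbb+.........
220 ......+bbbbbbbbbbbbbbbbbbbbbbbbbbbbbbbbbbbbbbbbbbbbbbbbbbbbbbbb#...........
223 ........#bbbbbbbbbbbbbbbbbbbbbbbbbbbbbbbbbbbbbbbbbbbbbbbbbbbb###...........
226 ........##+bbbbbbbbbbbbbbbbbbb+++++bbb+++++bbbbbbbbbbbbbbbb.+##............
229 ........##+...bbbbbbbbbbbbbbbb+#+++   ++++#+bbbbbbbbbbbb....+##............
232 ........###......+bbb#########+#+++   ++++++######bb+.......+##............
235 ........###+#..##..######++++++++++   ++++++++++############+##+...........
238 ........###############+     ++++++   ++++++     +##########+###...........
241 ........#####
[... 1902 characters left out ...]
+++++++..............###................
241 bbbbbbbbbbbbbbbb+++++.............###..................
243 bbbbbbbbbbbbbbbbbbb+++++++++++#####....................
245 bbbbbbbbbbbbbbbbbbb+.........+###......................
247 bbbbbbbbbbbbbbbbbbbb+......####........................
249 bbbbbbbbbbbbbbbbbbbb+.....####.........................
251 bbbbbbbbbbbbbbbbbbbb+....####..........................
253 bbbbbbbbbbbbbbbbbbbb+...##.............................
255 bbbbbbbbbbbbbbbbbbbb+..................................
257 bbbbbbbbbbbbbbbbbbbb+..................................
259 bbbbbbbbbbbbbbbbbbb+++.................................
261 bbbbbbbbbbbbbbbbbbb++..................................
```

Call:
step_arm(targets=[[[0,0,10,0,0,0],[0,0,30,0,0,0],[0,0,55,0,0,0],[-20,-1,70,0,0,0],[-50,-3,75,0,0,0],[-80,-5,75,0,0,0],[-90,-5,75,0,0,0],[-90,-5,75,0,0,0],[-90,-5,75,0,0,0],[-90,-5,75,0,0,0]]])

```text
time: 19.88
tool_pos: [440.3, 209.3, 217.2]
tcp_rot: [-180.0, -0.2, 3.4]
ft_force: [0.1, -0.6, -0.7]
finger_gap: -0.1
grip_force: 0.0
```

```bash
python3 - <<'E'
from h import *
st=r.sense();print(st["time"],tipc(st),st["ft_force"].round(1))
w=vision.snapshot("wrist");c=vision.snapshot("scene")
for nm,x,y,z in(("disc front",-50,0,144),("bar",-54,24,147),("bar",-54,-24,147),("bar",-46,24,147),("lip",-66,16,149),("grip",-134,28,123),("grip",-134,-28,123),("bpiv",-86,24,103),("lpiv",-66,30,106)):
    p=C0+Rc()@[x,y,z];print(nm,x,y,z,proj(w,p).round(),proj(c,p).round())
E
python3 asc.py wrist 100 250 170 334 4 2; python3 asc.py scene 215 255 285 340 2 1
```

```text
19.8833 [-133.6    0.6  227.2] [ 0.1 -0.6 -0.7]
disc front -50 0 144 [254.  81.] [299. 235.]
bar -54 24 147 [220.  86.] [308. 240.]
bar -54 -24 147 [289.  86.] [293. 227.]
bar -46 24 147 [220.  75.] [305. 242.]
lip -66 16 149 [232. 104.] [309. 235.]
grip -134 28 123 [221. 186.] [330. 229.]
grip -134 -28 123 [287. 186.] [314. 215.]
bpiv -86 24 103 [227. 127.] [315. 243.]
lpiv -66 30 106 [219. 103.] [311. 248.]
100 OOOOOOOOO+++++ ....#+###+++...######################...+++###+#...................
104 OOOOOOOO++++++.....##+##+++...++#++#+++++..............+++##++#...................
108 OOOOOO.++++++ ......#.##+++............................+++##......................
112 OOOOO+++++++..........###+++..........................++++##......................
116 O+++++++++ ............##+++..........................++++##......................
120 ++++++++...............##.++..........................++++##......................
124 +++++..................###+++........................#+++###......................
128 .......................##................................+##..............
[... 3118 characters left out ...]
+++++.......................+###........
233 bbbbbb++++++++++++++++....................###..........
235 bbbbbbbbb+++++++++++++++................###............
237 bbbbbbbbbbbb++++++++++++...............##+.............
239 bbbbbbbbbbbbbb++++++++...............+#+...............
241 bbbbbbbbbbbbbbbb+++++..............++..................
243 bbbbbbbbbbbbbbbbbbb++++++++++++.+++....................
245 bbbbbbbbbbbbbbbbbbb+..........++++.....................
247 bbbbbbbbbbbbbbbbbbbb+.......+++........................
249 bbbbbbbbbbbbbbbbbbbb+.....++++.........................
251 bbbbbbbbbbbbbbbbbbbb+.....+++..........................
253 bbbbbbbbbbbbbbbbbbbb+...+++............................
```

```bash
python3 asc.py wrist 50 112 180 326 2 1
```

```text
50 .............#bbbbbbbbbbbbbbbbbbbbbbbbbbbbbbbbbbbbbbbbbbbbbbbbbbbbbbbbbbbbbbbbbbbbbbbbbbbbbbbbbbbbbbbbbbbbbbbbbbbbbbbbbbbbbbbbb##.................
52 ..............#+bbbbbbbbbbbbbbbbbbbbbbbbbbbbbbbbbbbbbbbbbbbbbbbbbbbbbbbbbbbbbbbbbbbbbbbbbbbbbbbbbbbbbbbbbbbbbbbbbbbbbbbbbbbbbb+...................
54 ................+bbbbbbbbbbbbbbbbbbbbbbbbbbbbbbbbbbbbbbbbbbbbbbbbbbbbbbbbbbbbbbbbbbbbbbbbbbbbbbbbbbbbbbbbbbbbbbbbbbbbbbbbbbbb#....................
56 +................#bbbbbbbbbbbbbbbbbbbbbbbbbbbbbbbbbbbbbbbbbbbbbbbbbbbbbbbbbbbbbbbbbbbbbbbbbbbbbbbbbbbbbbbbbbbbbbbbbbbbbbbbb+#.....................
58 +++ ..............#+bbbbbbbbbbbbbbbbbbbbbbbbbbbbbbbbbbbbbbbbbbbbbbbbbbbbbbbbbbbbbbbbbbbbbbbbbbbbbbbbbbbbbbbbbbbbbbbbbbbbb+##......................
60 +++++  ............##+bbbbbbbbbbbbbbbbbbbbbbbbbbbbbbbbbbbbbbbbbbbbbbbbbbbbbbbbbbbbbbbbbbbbbbbbbbbbbbbbbbbbbbbbbbbbbbbbb+##........................
62 +++++++  ............##+bbbbbbbbbbbbbbbbbbbbbbbbbbbbbbbbbbbbbbbbbbbbbbbbbbbbbbbbbbbbbbbbbbbbbbbbbbbbbbbbbbbbbbbbbbbbb+##..........................
64 +++++++++  ............##+bbbbbbbbbbbbbbbbbbbbb
[... 2855 characters left out ...]
############################################.....+++++++####+++###..............................
104 OOOOO.+++++++++++ ..........###+++###+++++++......+++++++++++......................................+++++++####.++##...............................
106 OOO.++++++++++++ ...........###+.+####++++++.......................................................+++++++####.++##...............................
108 OO.++++++++++++ .............##...####++++++.......................................................++++++#####....................................
110 .+++++++++++++ ...................####+++++++......................................................++++++#####....................................
```

The bail bar lies across the lid at rows 70–75, about 14 mm behind the seat, with the catch plate at rows 77–103 clear in front and the grip at row 184. Next is the lever, pushed by the tilted finger tips.

```bash
cat > lev.py <<'E'
from h import *
st=r.sense();print(st["time"],tipc(st),st["ft_force"].round(1),st["joint_pos"].round(0))
A=30;a=np.radians(A);t=np.array([np.sin(a),-np.cos(a)]);n=np.array([np.cos(a),np.sin(a)])
G=lambda f:np.array([-66-70*np.sin(f),106-70*np.cos(f)])
def lead(f):
    p=np.interp(f,[.5,.75,1.05,1.82],[0,1,2,3])
    P=[G(f)-4.5*n+4*t,G(f)+4.5*np.array([-np.cos(f),np.sin(f)]),G(f)-4.5*t+3*n,G(f)-4.5*t+7*n]
    i=min(int(p),2);return P[i]*(1-(p-i))+P[i+1]*(p-i)
l=lead(1.82);print("start",plan(l[0],l[1]+20,A,st=st))
b=plan(l[0],l[1],A,st=st)
for f in (1.82,1.7,1.6,1.5,1.4,1.3,1.2,1.1,1.0,.9,.8,.7,.6,.5,.4,.3,.2):
    l=lead(f);print(f,l.round(),plan(l[0],l[1],A,st=st)[:3])
E
python3 lev.py
```

```text
20.1333 [-134.     0.4  226.2] [-0.3 -0.4  0.5] [ 19. -10. 103.  -0.  87. 106.]
start [-6.00e-01 -4.00e-01 -7.97e+01  3.10e-02 -5.21e-01  1.00e-03]
1.82 [-130.  131.] [ -0.6  -0.4 -99.7]
1.7 [-132.  122.] [  -2.7   -0.6 -108.3]
1.6 [-133.  115.] [  -3.7   -0.6 -115.5]
1.5 [-133.  108.] [  -4.    -0.6 -122.8]
1.4 [-133.  100.] [  -3.6   -0.6 -130. ]
1.3 [-132.   93.] [  -2.5   -0.6 -137.1]
1.2 [-130.   86.] [  -0.8   -0.5 -144. ]
1.1 [-128.   80.] [   1.7   -0.3 -150.6]
1.0 [-125.   73.] [ 4.400e+00 -1.000e-01 -1.571e+02]
0.9 [-122.   67.] [   7.4    0.  -163.4]
0.8 [-119.   61.] [  10.7    0.2 -169.6]
0.7 [-114.   54.] [  15.2    0.5 -176.8]
0.6 [-108.   46.] [  21.3    0.9 -184.6]
0.5 [-101.   39.] [  28.     1.3 -191.5]
0.4 [-95.  36.] [  34.3    1.6 -194.6]
0.3 [-89.  33.] [  40.8    2.  -197. ]
0.2 [-82.  32.] [  47.6    2.4 -198.7]
```

Call:
step_arm(targets=[[[0,0,-10,0.006,-0.1,0],[0,0,-20,0.012,-0.2,0],[0,0,-32,0.018,-0.3,0],[0,0,-44,0.025,-0.42,0],[0,0,-56,0.031,-0.52,0],[0,0,-68,0.031,-0.52,0],[0,0,-80,0.031,-0.52,0],[0,0,-80,0.031,-0.52,0],[0,0,-80,0.031,-0.52,0],[0,0,-80,0.031,-0.52,0]]])

```text
time: 20.97
tool_pos: [440.2, 209.4, 137.7]
tcp_rot: [-180.0, -30.0, 3.3]
ft_force: [0.7, 0.3, 0.2]
finger_gap: -0.2
grip_force: 0.0
```

```bash
python3 lev.py; python3 asc.py wrist 110 270 190 322 4 2
```

```text
20.9667 [-138.6    0.7  146.4] [0.7 0.3 0.2] [ 29. -36. 136. -15.  54. 122.]
start [-9.0e-01 -8.0e-01 -1.2e+00 -1.0e-03  0.0e+00  1.0e-03]
1.82 [-130.  131.] [ -0.9  -0.8 -21.2]
1.7 [-132.  122.] [ -3.1  -0.9 -29.8]
1.6 [-133.  115.] [ -4.1  -0.9 -37. ]
1.5 [-133.  108.] [ -4.4  -1.  -44.3]
1.4 [-133.  100.] [ -4.   -0.9 -51.5]
1.3 [-132.   93.] [ -2.9  -0.9 -58.6]
1.2 [-130.   86.] [ -1.1  -0.8 -65.5]
1.1 [-128.   80.] [  1.3  -0.6 -72.1]
1.0 [-125.   73.] [  4.1  -0.5 -78.6]
0.9 [-122.   67.] [  7.   -0.3 -85. ]
0.8 [-119.   61.] [ 10.3  -0.1 -91.1]
0.7 [-114.   54.] [ 14.8   0.2 -98.3]
0.6 [-108.   46.] [  20.9    0.5 -106.1]
0.5 [-101.   39.] [  27.6    0.9 -113.1]
0.4 [-95.  36.] [  33.9    1.3 -116.1]
0.3 [-89.  33.] [  40.4    1.7 -118.5]
0.2 [-82.  32.] [  47.2    2.1 -120.2]
110 ....+bb+++####+bb############################+######++bbb+........
114 .....###bb####++#++###########################++####bb+##.........
118 .....##+bb####++######++++++++##++++++########++####bb+##.........
122 .....##+bb####bbbb+++++++++++++++++++++++++bbbbb####bb+##.........
126 .....##+bb+###+bb
[... 1834 characters left out ...]
##.OOOOOOOOOOOOOOOOO+++++   +++++.OOOOOOOOOOOOOOOOO###.......
234 ....+##.OOOOOOOOOOOOOOOOO+++++   ++++++OOOOOOOOOOOOOOOOO##+.......
238 ........OOOOOOOOOO.     ++++++   ++++++      OOOOOOOOOOO..........
242 ..................      ++++++    +++++       ....................
246 .................       ++++++    ++++++      ....................
250 .................       ++++++    ++++++       ...................
254 .................       ++++++    ++++++       ...................
258 ................       +++++++    ++++++        ..................
262 ................          +###    ###+          ..................
266 ..............               #    +               ................
```

Call:
step_arm(targets=[[[0,-0.5,-8,0,0,0],[-1,-0.5,-16,0,0,0],[-1,-1,-22,0,0,0],[-3,-1,-30,0,0,0],[-4,-1,-37,0,0,0],[-4,-1,-44,0,0,0],[-4,-1,-51,0,0,0],[-3,-1,-58,0,0,0],[-1,-1,-65,0,0,0],[-1,-1,-65,0,0,0]]])

```text
time: 21.85
tool_pos: [437.7, 207.7, 69.4]
tcp_rot: [180.0, -29.8, 3.4]
ft_force: [-0.8, -0.4, 0.8]
finger_gap: -0.2
grip_force: 0.0
```

```bash
python3 lev.py | sed -n '1,2p;9,$p'; python3 asc.py wrist 60 246 170 342 4 2
```

```text
21.85 [-141.1   -0.9   78.1] [-0.8 -0.4  0.8] [ 29. -30. 140. -18.  45. 125.]
start [ 1.60e+00  1.00e+00  6.71e+01  1.00e-03 -3.00e-03  1.00e-03]
1.2 [-130.   86.] [1.4 0.9 2.8]
1.1 [-128.   80.] [ 3.8  1.1 -3.8]
1.0 [-125.   73.] [  6.5   1.3 -10.3]
0.9 [-122.   67.] [  9.5   1.4 -16.6]
0.8 [-119.   61.] [ 12.8   1.6 -22.8]
0.7 [-114.   54.] [ 17.3   1.9 -29.9]
0.6 [-108.   46.] [ 23.4   2.3 -37.8]
0.5 [-101.   39.] [ 30.1   2.7 -44.7]
0.4 [-95.  36.] [ 36.4   3.  -47.8]
0.3 [-89.  33.] [ 42.9   3.4 -50.2]
0.2 [-82.  32.] [ 49.7   3.8 -51.9]
60 ..###++b#####+bbbbbbbb++++++++++++++++++++++++++++++++#+bbbbbbbb+#####b+++###.........
64 ..##+++b+#####bbbbbbbbbbbbbbb++++++++++++++++++bbbbbbbbbbbbbbbbb#####+b+++###.........
68 .###+++bb#####+bbbbbbbbbbbbbbbbbbbbbbbbbbbbbbbbbbbbbbbbbbbbbbbb+#####+bb++###.........
72 .###+++bb#####+bbbbbbbbbbbbbbbbbbbbbbbbbbbbbbbbbbbbbbbbbbbbbbbb+#####bbb++###.........
76 .###++#########bbbbbbbbbbbbbbbbbbbbbbbbbbbbbbbbbbbbbbbbbbbbbbbb###########+##.........
80 .###++#########+bbbbbbbbbbbbbbbbbbbbbbbbbbbbbbbbbbbbbbbbbbbbbbb##########++###........
84 .###++##
[... 3015 characters left out ...]
OOOOOOOOOOOOOOOOOOOOOOOOOOOOOOOOOOOOOOOOOOOO.###...............
220 .........###.OOO.O.OO...OO..OO.OO........O..O.....O...........O.....###...............
224 ..........##.OOOOOOOOOOOOOOOOOOOOOOOOOOOOOOOOOOOOOOOOOOOOOOOOOOOOOOO..................
228 .............OOOOOOOOOOOOOOOO..O.O.+++++   +++++.......OOOOOOOOOOOO...................
232 ...................................+++++   ++++++.....................................
236 ..............................    ++++++   ++++++    .................................
240 ............................      ++++++   ++++++       ..............................
244 ...........................       ++++++    +++++       ..............................
```

Call:
step_arm(targets=[[[2,0.5,0,0,0,0],[4,1,-4,0,0,0],[6,1,-8,0,0,0],[7,1,-11,0,0,0],[8.5,1.5,-14,0,0,0],[10,1.5,-17,0,0,0],[11.5,1.5,-20,0,0,0],[13,1.5,-23,0,0,0],[13,1.5,-23,0,0,0]]])

```text
time: 22.65
tool_pos: [453.2, 210.3, 49.9]
tcp_rot: [-179.9, -30.2, 3.3]
ft_force: [-0.4, 0.4, 5.7]
finger_gap: 0.0
grip_force: 2.2
```

```bash
python3 lev.py | sed -n '1,2p;13,$p'; python3 asc.py wrist 0 244 170 342 5 2; python3 asc.py scene 217 257 285 340 2 1
```

```text
22.65 [-125.6    0.9   58.5] [-0.4  0.4  5.7] [ 28. -25. 138. -19.  40. 126.]
start [-1.39e+01 -1.70e+00  8.66e+01 -2.00e-03  3.00e-03  0.00e+00]
0.8 [-119.   61.] [-2.7 -1.1 -3.2]
0.7 [-114.   54.] [  1.9  -0.8 -10.4]
0.6 [-108.   46.] [  7.9  -0.4 -18.2]
0.5 [-101.   39.] [ 14.6  -0.  -25.2]
0.4 [-95.  36.] [ 20.9   0.3 -28.2]
0.3 [-89.  33.] [ 27.5   0.7 -30.6]
0.2 [-82.  32.] [ 34.2   1.1 -32.4]
0 #####################################################################################b
5 ####################################################################################bb
10 ############+##+++++++####################################+++++++++#+++++++++++####+bb
15 #####+bbbbbbb#########+############################################+bbbbbbb+#######b+#
20 ######+bbbbbbb#####################################################bbbbbbb+##########+
25 ######+bbbbbbb+###################################################+bbbbbbb+#######++++
30 #######+bbbbbbbbbbbbbbbbbbbbbbbbbbbbbbbbbbbbbbbbbbbbbbbbbbbbbbbbbbbbbbbbb+#######+++++
35 #######+###bbbbbbbbbbbbbbbbbbbbbbbbbbbbbbbbbbbbbbbbbbbbbbbbbbbbbbb
[... 4239 characters left out ...]
#######..OO....++++++++    .............
235 bbbbbbbbb##############..OOO..+++++++    ..............
237 bbbbbbbbbbb#############..OOO.++++++    ...............
239 bbbbbbbbbbbbbb########++##.OOOO..++....................
241 bbbbbbbbbbbbbbbb####+....++..OOOOO.....................
243 bbbbbbbbbbbbbbbbbbb+.....++....OOOOOO..................
245 bbbbbbbbbbbbbbbbbbbb+....++.......OOOO.................
247 bbbbbbbbbbbbbbbbbbbb+.....+............................
249 bbbbbbbbbbbbbbbbbbbbb+...+#####+#####+.................
251 bbbbbbbbbbbbbbbbbbbbb+...###++++.......................
253 bbbbbbbbbbbbbbbbbbbbb+.+##+............................
255 bbbbbbbbbbbbbbbbbbbbb+.+...............................
```

Call:
step_arm(targets=[[[2,0,-3,0,0,0],[4.5,0,-7,0,0,0],[7,0,-11,0,0,0],[10.5,0.5,-15,0,0,0],[14,0.5,-19,0,0,0],[17,1,-22,0,0,0],[17,1,-22,0,0,0]]])

```text
time: 23.33
tool_pos: [468.0, 210.1, 25.0]
tcp_rot: [180.0, -29.8, 3.4]
ft_force: [-1.2, 0.1, -1.4]
finger_gap: 0.0
grip_force: 0.7
```

```bash
python3 lev.py | sed -n '1,2p;13,$p';  python3 asc.py wrist 0 40 170 342 2 1;python3 asc.py wrist 200 244 170 342 4 2; python3 asc.py scene 223 265 285 340 2 1
```

```text
23.3333 [-110.8   -0.2   33.7] [-1.2  0.1 -1.4] [ 27. -18. 137. -20.  35. 127.]
start [-2.870e+01 -1.500e+00  1.115e+02  1.000e-03 -3.000e-03  1.000e-03]
0.8 [-119.   61.] [-17.5  -0.8  21.7]
0.7 [-114.   54.] [-12.9  -0.6  14.5]
0.6 [-108.   46.] [-6.9 -0.2  6.7]
0.5 [-101.   39.] [-0.2  0.2 -0.3]
0.4 [-95.  36.] [ 6.1  0.6 -3.3]
0.3 [-89.  33.] [12.7  0.9 -5.7]
0.2 [-82.  32.] [19.4  1.4 -7.5]
0 b+##################################################################################################################################################+bbbbbbbbbbbbbbbbbb++++#
2 bb+####################################################################+###+++++++++++++++++++++++++++++++++++++++++++++++++++++++++++++++++++++++++bbbbbbbbbbbbbbbbbbb+++##
4 bbbb++++++++++++++++++++++++bbbbbbbbbbbbbbbbbbbbbbbbbbbbbbbbbbbbbbbbbbbbbbbbbbbbbbbbbbbbbbbbbbbbbbbbbbbbbbbbbbbbbbbbbbbbbbbbbbbbbbbbbbbbbbbbbbbbbbbbbbbbbbbbbbbbbbbbbb++++##
6 bbbbbbbbbbbbbbbbbbbbbbbbbbbbbbbbbbbbbbbbbbbbbbbbbbbbbbbbbbbbbbbbbbbbbbbbbbbbbbbbbbbbbbbbbbbbbbbbbbbbbbbbbbbbbbbbbbbbbbbbbbbbbbbbbbbbbbbbbbbbbbbbbbbbbbbbbbbbbbbbbbbbbb+++###
8
[... 4374 characters left out ...]
b###..OO..++++++++    ..................
243 bbbbbbbbbbbbbbbbbbb+.OOO.+++++++    ...................
245 bbbbbbbbbbbbbbbbbbbb+.OO.....+     ....................
247 bbbbbbbbbbbbbbbbbbbb+......O...........................
249 bbbbbbbbbbbbbbbbbbbbb+..++##...O.......................
251 bbbbbbbbbbbbbbbbbbbbb+..+####..OOO.....................
253 bbbbbbbbbbbbbbbbbbbbb+.+##+++++........................
255 bbbbbbbbbbbbbbbbbbbbb+.................................
257 bbbbbbbbbbbbbbbbbbbb++.................................
259 bbbbbbbbbbbbbbbbbbbb++.................................
261 bbbbbbbbbbbbbbbbbbb+#..................................
263 bbbbbbbbbbbbbbbbbb++...................................
```

Call:
step_arm(targets=[[[3,0,-1.5,0,0,0],[6,0.5,-3,0,0,0],[9,0.5,-4.5,0,0,0],[12,1,-5.5,0,0,0],[15,1,-6,0,0,0],[17,1,-6.5,0,0,0],[17,1,-6.5,0,0,0],[17,1,-6.5,0,0,0]]])

```text
time: 24.15
tool_pos: [486.7, 212.1, 21.2]
tcp_rot: [-179.9, -30.1, 3.3]
ft_force: [0.0, -0.4, -0.5]
finger_gap: 0.2
grip_force: 0.0
```

```bash
python3 lev.py | sed -n '1,2p;13,$p';python3 asc.py wrist 140 244 170 342 4 2
python3 - <<'E'
from h import *
w=vision.snapshot("wrist")
for f in(.11,.3,.5):
    print(f,[proj(w,C0+Rc()@[-66-70*np.sin(f),y,106-70*np.cos(f)]).round() for y in(-28,28)])
E
```

```text
24.15 [-92.    0.6  29.9] [ 0.  -0.4 -0.5] [ 26. -14. 134. -20.  33. 127.]
start [-4.740e+01 -3.500e+00  1.153e+02 -1.000e-03  1.000e-03  1.000e-03]
0.8 [-119.   61.] [-36.2  -2.8  25.5]
0.7 [-114.   54.] [-31.6  -2.5  18.3]
0.6 [-108.   46.] [-25.6  -2.2  10.4]
0.5 [-101.   39.] [-18.9  -1.8   3.5]
0.4 [-95.  36.] [-12.6  -1.4   0.4]
0.3 [-89.  33.] [-6. -1. -2.]
0.2 [-82.  32.] [ 0.7 -0.6 -3.7]
140 ++######++###bbbbbbbbbbbbbbbbbbbbbbbbbbbbbbbbbbbbbbbbbbbbbbbbbbbbbbb###########+++++++
144 +############bbbbbbbbbbbbbbbbbbbbbbbbbbbbbbbbbbbbbbbbbbbbbbbbbbbbbbb+###########+++++.
148 ##++......bbbbbbbbbbbbbbbbbbbbbbbbbbbbbbbbbbbbbbbbbbbbbbbbbbbbbbbbbbbbb......######...
152 ####+.......bbbbbbbbbbbbbbbbbbbbbbbbbbbbbbbbbbbbbbbbbbbbbbbbbbbbbbbbb+......+######...
156 #####.........bbbbbbbbbbbbbbbbbbbbbbbbbbbbbbbbbbbbbbbbbbbbbbbbbbbbb+.......+######....
160 ######..........+bbbbbbbbbbbbbbbbbbbbbbbbbbbbbbbbbbbbbbbbbbbbbbb+..........######.....
164 .#####+............+bbbbbbbbbbbbbbbbbbbbbbbbbbbbbbbbbbbbbbbbb+............+#####......
168 ..#####+...............bbbbbbbbbbbbbbbbbbbbbbbbbbbbbbbbbbb.
[... 1107 characters left out ...]
............
220 ......................................................................................
224 ......................................................................................
228 ...................................#++++   +++++......................................
232 ...................................+++++   ++++++.....................................
236 ..................................++++++   ++++++.....................................
240 ............................      ++++++   ++++++       ..............................
0.11 [array([310., 203.]), array([201., 203.])]
0.3 [array([312., 228.]), array([199., 228.])]
0.5 [array([315., 254.]), array([196., 254.])]
```

The lever has snapped home: grip at row about 202 in the wrist view against 203 predicted for the clamped position, with no force on the finger. I'm backing off and checking the bail.

Call:
step_arm(targets=[[[-8,-0.5,3,0,0,0],[-16,-1,8,0,0,0],[-20,-1,18,0,0,0],[-24,-1.5,35,0,0,0],[-26,-1.5,55,0,0,0],[-28,-1.5,75,0,0.1,0],[-30,-2,100,-0.01,0.2,0],[-30,-2,125,-0.02,0.3,0],[-30,-2,150,-0.03,0.42,0],[-30,-2,175,-0.03,0.52,0],[-30,-2,190,-0.03,0.52,0],[-30,-2,200,-0.03,0.52,0]]])

```text
time: 25.25
tool_pos: [457.4, 209.7, 221.7]
tcp_rot: [-179.9, -0.2, 3.3]
ft_force: [0.9, -0.4, -0.6]
finger_gap: 0.1
grip_force: 0.0
```

```bash
python3 - <<'E'
from h import *
st=r.sense();print(st["time"],tipc(st),st["ft_force"].round(1))
w=vision.snapshot("wrist")
for nm,x,y,z in(("disc front",-50,0,144),("seat",-61.5,24,147),("seat",-61.5,-24,147),("lip top",-64,16,149),("lip front",-68,16,149),("grip",-73.7,28,36.4)):
    print(nm,proj(w,C0+Rc()@[x,y,z]).round())
E
python3 asc.py wrist 40 130 190 320 2 1;  python3 asc.py scene 223 275 285 330 2 1
```

```text
25.25 [-116.4   -0.   231.7] [ 0.9 -0.4 -0.6]
disc front [254. 105.]
seat [221. 121.]
seat [286. 121.]
lip top [232. 125.]
lip front [232. 130.]
grip [228. 125.]
40 bbbbbbbbbbbbbbbbbbbbbbbbbbbbbbbbbbbbbbbbbbbbbbbbbbbbbbbbbbbbbbbbbbbbbbbbbbbbbbbbbbbbbbbbbbbbbbbbbbbbbbbbbbbbbbbbbbbbbbbbbbbbbbbb+.
42 bbbbbbbbbbbbbbbbbbbbbbbbbbbbbbbbbbbbbbbbbbbbbbbbbbbbbbbbbbbbbbbbbbbbbbbbbbbbbbbbbbbbbbbbbbbbbbbbbbbbbbbbbbbbbbbbbbbbbbbbbbbbbbbb..
44 bbbbbbbbbbbbbbbbbbbbbbbbbbbbbbbbbbbbbbbbbbbbbbbbbbbbbbbbbbbbbbbbbbbbbbbbbbbbbbbbbbbbbbbbbbbbbbbbbbbbbbbbbbbbbbbbbbbbbbbbbbbbbbbb..
46 bbbbbbbbbbbbbbbbbbbbbbbbbbbbbbbbbbbbbbbbbbbbbbbbbbbbbbbbbbbbbbbbbbbbbbbbbbbbbbbbbbbbbbbbbbbbbbbbbbbbbbbbbbbbbbbbbbbbbbbbbbbbbbbb..
48 bbbbbbbbbbbbbbbbbbbbbbbbbbbbbbbbbbbbbbbbbbbbbbbbbbbbbbbbbbbbbbbbbbbbbbbbbbbbbbbbbbbbbbbbbbbbbbbbbbbbbbbbbbbbbbbbbbbbbbbbbbbbbbb+..
50 bbbbbbbbbbbbbbbbbbbbbbbbbbbbbbbbbbbbbbbbbbbbbbbbbbbbbbbbbbbbbbbbbbbbbbbbbbbbbbbbbbbbbbbbbbbbbbbbbbbbbbbbbbbbbbbbbbbbbbbbbbbbbbb...
52 bbbbbbbbbbbbbbbbbbbbbbbbbbbbbbbbbbbbbbbbbbbbbbbbbbbbbbbbbbbbbbbbbbbbbbbbbbbbbbbbbbbbbbbbbbbbbbbbbbbbbbbbbbbbbbbbbbbbbbbbbbbbbb....

[... 5706 characters left out ...]

247 bbbbbbbbbbbbbbbbbbbb+..++....................
249 bbbbbbbbbbbbbbbbbbbb+..++.++++...............
251 bbbbbbbbbbbbbbbbbbbb+.+++++++................
253 bbbbbbbbbbbbbbbbbbbb+++++++..................
255 bbbbbbbbbbbbbbbbbbbb+..+++...................
257 bbbbbbbbbbbbbbbbbbbb+...++...................
259 bbbbbbbbbbbbbbbbbbbb+........................
261 bbbbbbbbbbbbbbbbbbb++........................
263 bbbbbbbbbbbbbbbbbbb+.........................
265 bbbbbbbbbbbbbbbbbb++.........................
267 bbbbbbbbbbbbbbbb+++..........................
269 bbbbbbbbbbbbbbb++++..........................
271 bbbbbbbbbbbb++++++..........................O
273 bbbbbbb++++++++bb+.......................OOOO
```

The bail bar (rows 115–121) sits behind the lip (rows 124–127), the grip is at its clamped position (row about 126, predicted 125), and nothing is touching the robot. Handing in.

```bash
python3 -c "
from h import *
print(r.sense()['time'],r.hand_in())"
```

```text
the job is handed in; nothing more can be done
25.4 None
```

The blue crock's lid is shut, the bail sits behind the catch lip and the lever is home against the crock, handed in at 25.4 s; seating the lid pressed on it with about 30 N for a moment (limit 40 N), and I did not re-check the bystanders by camera at the end.

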